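# Clip the last gate roller and rack the batch

### The job

Finish this batch of gate-roller units: with the bent-tip circlip pliers spread each loose circlip by its eyes, slip it over the axle end of one of the two units standing in the blue jig and let it close into the groove, one circlip to each. Lay the pliers back on their wooden block, and stand all the units, the two from the jig too, upright and close side by side in one straight row along the yellow line of the shelf. Do not disturb the other things lying on the bench.

Things in the scene. Friction and masses are not known exactly. Their poses are not given: they have to be found in the camera images.
- unit_a: finished gate-roller unit, circlip fitted (dark ring in its groove); 1 to 3 of units a, b, c are present. In mm: flange 70 dia x 8; white V-wheel 60 dia, z = 10 to 42; collar 54 dia to z = 50; groove 44 dia, z = 50 to 57; land 50 dia, z = 57 to 65; nose 24 dia, z = 65 to 90, to lift it by. 0.5 kg. Origin: centre of underside, z up.
- unit_b: finished gate-roller unit, circlip fitted (dark ring in its groove); 1 to 3 of units a, b, c are present. In mm: flange 70 dia x 8; white V-wheel 60 dia, z = 10 to 42; collar 54 dia to z = 50; groove 44 dia, z = 50 to 57; land 50 dia, z = 57 to 65; nose 24 dia, z = 65 to 90, to lift it by. 0.5 kg. Origin: centre of underside, z up.
- unit_c: finished gate-roller unit, circlip fitted (dark ring in its groove); 1 to 3 of units a, b, c are present. In mm: flange 70 dia x 8; white V-wheel 60 dia, z = 10 to 42; collar 54 dia to z = 50; groove 44 dia, z = 50 to 57; land 50 dia, z = 57 to 65; nose 24 dia, z = 65 to 90, to lift it by. 0.5 kg. Origin: centre of underside, z up.
- new_1: one of two units without circlip, standing loose between four pins of the jig (lift it straight out). In mm: flange 70 dia x 8; white V-wheel 60 dia, z = 10 to 42; collar 54 dia to z = 50; groove 44 dia, z = 50 to 57; land 50 dia, z = 57 to 65; nose 24 dia, z = 65 to 90, to lift it by. 0.5 kg. Origin: centre of underside, z up.
- new_2: one of two units without circlip, standing loose between four pins of the jig (lift it straight out). In mm: flange 70 dia x 8; white V-wheel 60 dia, z = 10 to 42; collar 54 dia to z = 50; groove 44 dia, z = 50 to 57; land 50 dia, z = 57 to 65; nose 24 dia, z = 65 to 90, to lift it by. 0.5 kg. Origin: centre of underside, z up.
- jig: fixed blue plate 250 (x) by 130 x 12 mm with two places, at x = +55 and -55 mm, each with four locating pins 12 mm high, 41.5 mm from the place's centre. Origin: centre of the underside.
- clip_1: dark spring-steel external circlip lying flat on its block: 5 mm thick, closed 46.4 mm inside, 58.4 outside, 72 over the eyes, 37 g. Origin: ring centre, underside; x from the eyes to the closed back (arms bend about x = +26 mm), z up. Eyes 14 mm wide, x = -28 to -43 mm, with square through holes 9 (x) by 8 (y) mm centred at x = -35.5, y = +9 and -9 mm (closed).
- clip1_left (a joint): opening of the +y arm of clip_1, rad: 0 closed, at most 0.27; the spring takes about 4 N at the eye to start, 6 N at 0.2. From 0.15 a side it passes over the 50 mm land; at 0.2 the free circle inside it is centred 2.5 mm from the ring centre towards the eyes.
- clip1_right (a joint): the same for the -y arm.
- clip_2: dark spring-steel external circlip lying flat on its block: 5 mm thick, closed 46.4 mm inside, 58.4 outside, 72 over the eyes, 37 g. Origin: ring centre, underside; x from the eyes to the closed back (arms bend about x = +26 mm), z up. Eyes 14 mm wide, x = -28 to -43 mm, with square through holes 9 (x) by 8 (y) mm centred at x = -35.5, y = +9 and -9 mm (closed).
- clip2_left (a joint): opening of the +y arm of clip_2, rad: 0 closed, at most 0.27; the spring takes about 4 N at the eye to start, 6 N at 0.2. From 0.15 a side it passes over the 50 mm land; at 0.2 the free circle inside it is centred 2.5 mm from the ring centre towards the eyes.
- clip2_right (a joint): the same for the -y arm.
- clip_block: fixed light wooden block 90 (x) by 180 (y) x 35 mm on which the circlips lie one behind the other. Origin: centre of the underside.
- pliers: circlip pliers, tips bent 90 degrees down; squeezing the red handles SPREADS the tips. Origin: at the pivot, underside of the body; x to the tips, z up. Handles parallel to x, x = -36 to -122 mm, z = 0 to 16, outer faces 56 mm apart at rest; jaws to x = 80. Carry them with the handles squeezed to about 52 mm. 0.2 kg, centre of mass about 28 mm behind the pivot.
- pliers_grip (a point): point midway between the handles, 55 mm behind the pivot and 8 mm above the underside. Here the spring pushes back about 14 N a side at rest, 19 N when squeezed from 56 to 36 mm width (plus 7 N for an open circlip).
- plier_tip (a point): end of the +y tip: a 4 mm square tip, 4.5 mm long, at x = 75, y = 7 mm from the pivot at rest (the other at y = -7); above it a shoulder 13 (x) by 9 mm, underside 14 mm below the pliers' origin. Squeezed by a rad, each tip moves out 75 a mm, each handle in 55 a mm at the grip point. Spread in both holes of a circlip the splayed tips carry it.
- plier_left (a joint): angle by which each arm of the pliers is squeezed from rest, rad, 0 to 0.26.
- pliers_block: fixed brown wooden batten 100 (x) by 40 (y) x 28 mm; the pliers lie along it, pivot about 12 mm towards +x from its middle, tips overhanging one end, red handles the other and both sides. Origin: centre of the underside.
- shelf: fixed low shelf: plywood board 130 (x) by 460 (y) mm with its top 60 mm above the bench, a yellow line along y through its middle (the row). Origin: under the board's centre, at bench height.
- disc: orange flap disc 115 mm dia x 7 mm; leave alone. Origin: centre of the underside.
- wrench: spanner 200 mm long lying along its x; leave alone.
- clamp: blue G-clamp, about 140 x 180 x 24 mm; leave alone.
- bracket: flat steel angle 150 x 145 x 5 mm; leave alone.
- goggles: safety goggles 160 x 50 x 50 mm; leave alone.
Not all that is in view belongs to the job. What is shaped like the new_2 but red is not meant. What is shaped like the new_1 but green is not meant.

How it is judged:
On the way, in this order (a step that is already met when the one before it is completed fails the run):
1. the pliers' tips spread one circlip (((value of joint each of clip1_left, clip1_right above 0.1 rad and contact force between pliers and clip_1 above 1 N) or (value of joint each of clip2_left, clip2_right above 0.1 rad and contact force between pliers and clip_2 above 1 N))), for 0.2 s.
2. it sits closed in the groove of one of the new units ((((horizontal distance between clip_1 and new_1 below 0.007 m and z of clip_1 in the frame of new_1 between 0.047 and 0.0545 m and angle between the z axis of clip_1 and the z axis of new_1, either way round below 0.12 rad and value of joint each of clip1_left, clip1_right below 0.04 rad) or (horizontal distance between clip_1 and new_2 below 0.007 m and z of clip_1 in the frame of new_2 between 0.047 and 0.0545 m and angle between the z axis of clip_1 and the z axis of new_2, either way round below 0.12 rad and value of joint each of clip1_left, clip1_right below 0.04 rad)) or ((horizontal distance between clip_2 and new_1 below 0.007 m and z of clip_2 in the frame of new_1 between 0.047 and 0.0545 m and angle between the z axis of clip_2 and the z axis of new_1, either way round below 0.12 rad and value of joint each of clip2_left, clip2_right below 0.04 rad) or (horizontal distance between clip_2 and new_2 below 0.007 m and z of clip_2 in the frame of new_2 between 0.047 and 0.0545 m and angle between the z axis of clip_2 and the z axis of new_2, either way round below 0.12 rad and value of joint each of clip2_left, clip2_right below 0.04 rad)))), for 0.3 s.
3. the pliers' tips spread the other circlip ((((value of joint each of clip1_left, clip1_right above 0.1 rad and contact force between pliers and clip_1 above 1 N) and ((horizontal distance between clip_2 and new_1 below 0.007 m and z of clip_2 in the frame of new_1 between 0.047 and 0.0545 m and angle between the z axis of clip_2 and the z axis of new_1, either way round below 0.12 rad and value of joint each of clip2_left, clip2_right below 0.04 rad) or (horizontal distance between clip_2 and new_2 below 0.007 m and z of clip_2 in the frame of new_2 between 0.047 and 0.0545 m and angle between the z axis of clip_2 and the z axis of new_2, either way round below 0.12 rad and value of joint each of clip2_left, clip2_right below 0.04 rad))) or ((value of joint each of clip2_left, clip2_right above 0.1 rad and contact force between pliers and clip_2 above 1 N) and ((horizontal distance between clip_1 and new_1 below 0.007 m and z of clip_1 in the frame of new_1 between 0.047 and 0.0545 m and angle between the z axis of clip_1 and the z axis of new_1, either way round below 0.12 rad and value of joint each of clip1_left, clip1_right below 0.04 rad) or (horizontal distance between clip_1 and new_2 below 0.007 m and z of clip_1 in the frame of new_2 between 0.047 and 0.0545 m and angle between the z axis of clip_1 and the z axis of new_2, either way round below 0.12 rad and value of joint each of clip1_left, clip1_right below 0.04 rad))))), for 0.2 s.
4. both new units have a circlip closed in the groove ((((horizontal distance between clip_1 and new_1 below 0.007 m and z of clip_1 in the frame of new_1 between 0.047 and 0.0545 m and angle between the z axis of clip_1 and the z axis of new_1, either way round below 0.12 rad and value of joint each of clip1_left, clip1_right below 0.04 rad) and (horizontal distance between clip_2 and new_2 below 0.007 m and z of clip_2 in the frame of new_2 between 0.047 and 0.0545 m and angle between the z axis of clip_2 and the z axis of new_2, either way round below 0.12 rad and value of joint each of clip2_left, clip2_right below 0.04 rad)) or ((horizontal distance between clip_2 and new_1 below 0.007 m and z of clip_2 in the frame of new_1 between 0.047 and 0.0545 m and angle between the z axis of clip_2 and the z axis of new_1, either way round below 0.12 rad and value of joint each of clip2_left, clip2_right below 0.04 rad) and (horizontal distance between clip_1 and new_2 below 0.007 m and z of clip_1 in the frame of new_2 between 0.047 and 0.0545 m and angle between the z axis of clip_1 and the z axis of new_2, either way round below 0.12 rad and value of joint each of clip1_left, clip1_right below 0.04 rad)))), for 0.3 s.
At the end, for the whole second after the job is handed in: A circlip closed in the groove of each new unit (arms under 0.04 rad, flat, centred within 7 mm); every unit upright and still on the shelf, within 20 mm of the yellow line and 110 mm of another (centres); pliers flat and still on their block, pivot within 35 mm of its middle along and 20 mm across ((((horizontal distance between clip_1 and new_1 below 0.007 m and z of clip_1 in the frame of new_1 between 0.047 and 0.0545 m and angle between the z axis of clip_1 and the z axis of new_1, either way round below 0.12 rad and value of joint each of clip1_left, clip1_right below 0.04 rad) and (horizontal distance between clip_2 and new_2 below 0.007 m and z of clip_2 in the frame of new_2 between 0.047 and 0.0545 m and angle between the z axis of clip_2 and the z axis of new_2, either way round below 0.12 rad and value of joint each of clip2_left, clip2_right below 0.04 rad)) or ((horizontal distance between clip_2 and new_1 below 0.007 m and z of clip_2 in the frame of new_1 between 0.047 and 0.0545 m and angle between the z axis of clip_2 and the z axis of new_1, either way round below 0.12 rad and value of joint each of clip2_left, clip2_right below 0.04 rad) and (horizontal distance between clip_1 and new_2 below 0.007 m and z of clip_1 in the frame of new_2 between 0.047 and 0.0545 m and angle between the z axis of clip_1 and the z axis of new_2, either way round below 0.12 rad and value of joint each of clip1_left, clip1_right below 0.04 rad))) and x of unit_a in the frame of shelf between -0.02 and 0.02 m and y of unit_a in the frame of shelf between -0.21 and 0.21 m and z of unit_a in the frame of shelf between 0.055 and 0.066 m and angle between each of unit_a, unit_b, unit_c, new_1, new_2's own z axis and vertical below 0.06 rad and linear speed of each of unit_a, unit_b, unit_c, new_1, new_2, pliers below 0.02 m/s and (horizontal distance between unit_a and unit_b below 0.11 m or horizontal distance between unit_a and unit_c below 0.11 m or horizontal distance between unit_a and new_1 below 0.11 m or horizontal distance between unit_a and new_2 below 0.11 m) and x of unit_b in the frame of shelf between -0.02 and 0.02 m and y of unit_b in the frame of shelf between -0.21 and 0.21 m and z of unit_b in the frame of shelf between 0.055 and 0.066 m and (horizontal distance between unit_b and unit_a below 0.11 m or horizontal distance between unit_b and unit_c below 0.11 m or horizontal distance between unit_b and new_1 below 0.11 m or horizontal distance between unit_b and new_2 below 0.11 m) and x of unit_c in the frame of shelf between -0.02 and 0.02 m and y of unit_c in the frame of shelf between -0.21 and 0.21 m and z of unit_c in the frame of shelf between 0.055 and 0.066 m and (horizontal distance between unit_c and unit_a below 0.11 m or horizontal distance between unit_c and unit_b below 0.11 m or horizontal distance between unit_c and new_1 below 0.11 m or horizontal distance between unit_c and new_2 below 0.11 m) and x of new_1 in the frame of shelf between -0.02 and 0.02 m and y of new_1 in the frame of shelf between -0.21 and 0.21 m and z of new_1 in the frame of shelf between 0.055 and 0.066 m and (horizontal distance between new_1 and unit_a below 0.11 m or horizontal distance between new_1 and unit_b below 0.11 m or horizontal distance between new_1 and unit_c below 0.11 m or horizontal distance between new_1 and new_2 below 0.11 m) and x of new_2 in the frame of shelf between -0.02 and 0.02 m and y of new_2 in the frame of shelf between -0.21 and 0.21 m and z of new_2 in the frame of shelf between 0.055 and 0.066 m and (horizontal distance between new_2 and unit_a below 0.11 m or horizontal distance between new_2 and unit_b below 0.11 m or horizontal distance between new_2 and unit_c below 0.11 m or horizontal distance between new_2 and new_1 below 0.11 m) and x of pliers in the frame of pliers_block between -0.035 and 0.035 m and y of pliers in the frame of pliers_block between -0.02 and 0.02 m and z of pliers in the frame of pliers_block between 0.024 and 0.034 m and angle between pliers's own z axis and vertical below 0.12 rad); the robot touches nothing.
It fails at once if one of the other things on the bench (disc, wrench, clamp, bracket, goggles) is moved by more than 30 mm (distance of any of disc, wrench, clamp, bracket, goggles from where it was at the start of the episode above 0.03 m).
Of unit_a, unit_b, unit_c only 1 to 3 are there at a start; the rules pass over those that are not, and their reading is None.
At some moment in a run one of unit_a, unit_b, unit_c may be knocked a few centimetres aside while the robot is not near it.
It also fails if it takes over 210 s, if anything falls off the work surface, if the arm or the gripper's body presses on something with over 40 N, if the wrist force passes 120 N, or if a joint passes its speed limit or range.

### The arm

A 6-joint arm with a two-finger parallel gripper is mounted at the origin on the work surface. World frame = base frame: x ahead of the robot, y to its left, z up, the work surface at z = 0. Lengths are in m, angles in rad, forces in N, time in s.
With the tool pointing down it reaches from about 0.375 to 0.9 m from the base axis. Payload 3.1 kg.
Tool frame: the origin (TCP) lies on the centre line of the jaws, within the pads' length; the fingertips stand 8 mm ahead of it and the grasp point (between the pads) lies 11 mm behind it; z points along the fingers, y is the line along which they close (so a half turn about z gives the same grasp; the last joint's range is limited). The gripper opens to 85 mm and grips with 20 to 120 N. Pads are 22 mm wide; open, the fingers measure 114 mm over their backs; the gripper's body (76 mm by 85 mm) begins 54 mm behind the grasp point. The pads swing forward as they close: fully open they stand 13 mm farther back than shut.
Start: joints at [1.058, 0.527, 1.433, -0, 1.181, -0.178], TCP at [0.205, 0.59, 0.239] pointing down, gripper open.
Joint ranges: [-3.08, 3.08], [-0.75, 2.2], [0.22, 2.44], [-1.43, 4.57], [0, 2.65], [-2.85, 2.85]. Speed limits (rad/s): [2.79, 2.79, 3.14, 3.14, 3.14, 3.14].

### API

Orientations are given as a unit quaternion [x, y, z, w].
In Python, from station import * gives the robot as it stands.
- The arm moves only by the tool play_rows, never from a script. Its argument "rows" is a list of rows, each a list of 3 entries, a list of its own where there are three numbers: the turn, a rotation vector about the tool's x, y, z in degrees, then the shift along the tool's x, y, z in mm, then the closure, from 0 (fully open) to 1 (shut). In form: [[[ax, ay, az], [dx, dy, dz], jaw], ...]. A call has 1 to 12 rows; each row shifts and turns the commanded pose from where the row before left it, along the tool's axes as they then stand; what a row does not reach is not made up. A row lasts 1/12 s, in which the tool goes at most 41.7 mm and 7.16 degrees, less where a joint would pass 70% of its speed; a pose out of reach is approached as far as the arm can. A call with a gripper value outside its range is refused whole. The fingers move at their own pace and stop on an object; "grip_force" is the grip in N (left out, the last holds). Time passes only in rows, so rows that do not move let the fingers close. It gives the time, the measured TCP pose, the force, the opening and the grip force at its end, in the units of the state.
- sense(): the state, without advancing time (a new reading comes with each control period).
- snapshot(name): name is "scene" or "top" or "wrist"; returns (picture, depth): 480x640x3 uint8, red, green, blue; 480x640 float32, m along the optical axis (not along the pixel's ray), 0 where there is no reading.
- get_calibration(name): a dict with "vfov" (degrees; the focal length in pixels is half the picture's height over the tangent of half this angle, whatever the lens; pixels are square), "cx", "cy" (the principal point, pixels), "xyz" and "attitude" of the camera in the world. Camera axes: x right, y down, z forward; pixel columns grow to the right and rows downward; lengths in m; the calibration is good to about 2 mm. A picture is of the moment at which its call begins: read the wrist's pose just before it. get_calibration takes no time and is no camera call; for the wrist camera it gives the pose at the moment of the call.
- sign_off(): hands the job in; it is judged then, once.
The state is a dict: "t": time; "q": joint angles; "qd": joint speeds; "tau": joint torques, N m; "tcp_pos": TCP position; "tool_rot": TCP orientation; "force": force on the tool from outside, world axes, zero at the start; "ft_torque": the same for the moment, N m; "finger_gap": opening from 0.0 (shut) to 1.0 (fully open); "gripper_force": force on a finger pad.
Only numpy, scipy, OpenCV 4.12 (cv2) and the standard library are available. Lean on these libraries where they do the work, as an engineer would, in place of code of your own. Each camera call takes 0.05 s, during which the arm holds its last target. There are 200 camera calls.

## Working session

There is one attempt and no reset: what is moved stays moved. The work goes in short steps, Python scripts to look and compute and a tool call to move; the robot and the scene stay as the last step left them, time stands still between calls to the robot, and variables do not carry over. Pictures are saved under pics/ and viewed, at most 14 in all, crops included, and the job is handed in when it is done.

Besides the shell and the picture viewer there is one more tool, called after "Request:" by a JSON object that holds its "fn" and its "kwargs". play_rows: Moves the arm, as the interface text tells. Its arguments: {"type":"object","properties":{"rows":{"type":"array","items":{"type":"array"}},"grip_force":{"type":"number"}},"required":["rows"]}

```bash
mkdir -p pics; ls; cat > h.py <<'E'
import numpy as np, cv2
from station import *
from scipy.spatial.transform import Rotation as R
def grab(n):
    c=get_calibration(n); p,d=snapshot(n)
    np.savez('pics/%s.npz'%n,p=p,d=d,vfov=c['vfov'],cx=c['cx'],cy=c['cy'],xyz=c['xyz'],att=c['attitude'])
    return p,d,c
def load(n):
    z=np.load('pics/%s.npz'%n); return z['p'],z['d'],dict(vfov=float(z['vfov']),cx=float(z['cx']),cy=float(z['cy']),xyz=z['xyz'],attitude=z['att'])
def rot(c):
    a=np.array(c['attitude'],float); return a if a.shape==(3,3) else R.from_quat(a).as_matrix()
def cloud(d,c):
    f=240/np.tan(np.radians(c['vfov'])/2); v,u=np.mgrid[0:480,0:640]
    P=np.stack([(u-c['cx'])/f*d,(v-c['cy'])/f*d,d],-1)
    return P@rot(c).T+np.array(c['xyz'])
def onplane(u,v,z,c):
    f=240/np.tan(np.radians(c['vfov'])/2)
    r=rot(c)@np.array([(u-c['cx'])/f,(v-c['cy'])/f,1]); o=np.array(c['xyz']); return o+r*(z-o[2])/r[2]
def save(n,p,s=1): cv2.imwrite('pics/'+n+'.png',cv2.resize(p[:,:,::-1],None,fx=s,fy=s,interpolation=cv2.INTER_CUBIC))
E
python3 - <<'E'
from h import *
for n in('scene','top'):
    p,d,c=grab(n); save(n+'0',p,1.25); print(n,c)
print(get_calibration('wrist')); print(sense())
E
```

```text
pics
scene {'vfov': 50.03682003719909, 'cx': 318.32879322728616, 'cy': 228.5662830798865, 'xyz': array([ 1.48993002, -0.15488247,  0.97238518]), 'attitude': array([ 0.69154521,  0.6014408 , -0.26784148, -0.29714498])}
top {'vfov': 44.44977764332988, 'cx': 321.7059148346059, 'cy': 244.10361606682744, 'xyz': array([ 0.31159016, -0.01803546,  1.37623494]), 'attitude': array([-0.70206715,  0.70727772, -0.06451418,  0.05194104])}
{'vfov': 67.91012606303703, 'cx': 327.5037405003291, 'cy': 241.29837035420599, 'xyz': array([0.13355227, 0.61493357, 0.37364954]), 'attitude': array([0.8052193 , 0.57414081, 0.08504055, 0.12145909])}
{'t': 0.1, 'q': array([ 1.05851688e+00,  5.28381190e-01,  1.43381092e+00, -2.50886476e-07,
        1.18140341e+00, -1.78487321e-01]), 'qd': array([ 0.00034987, -0.00253925, -0.00245939,  0.00149158,  0.00055115,
       -0.00130181]), 'tau': array([ 1.61443941e-04, -4.43306386e+01, -1.78586411e+01, -2.00337527e-04,
        3.79418416e-03,  1.04881543e-07]), 'tcp_pos': array([0.20440953, 0.58994237, 0.23841487]), 'tool_rot': array([ 1.66122213e-01,  9.86104664e-01, -9.42333096e-04, -3.38933341e-04]), 'force': array([-0.81018403,  0.6487804 ,  0.86953652]), 'ft_torque': array([-0.00769789,  0.0212967 , -0.03093583]), 'gripper_force': 0.0, 'finger_gap': 1.0005627465283422}
```

View pics/top0.png

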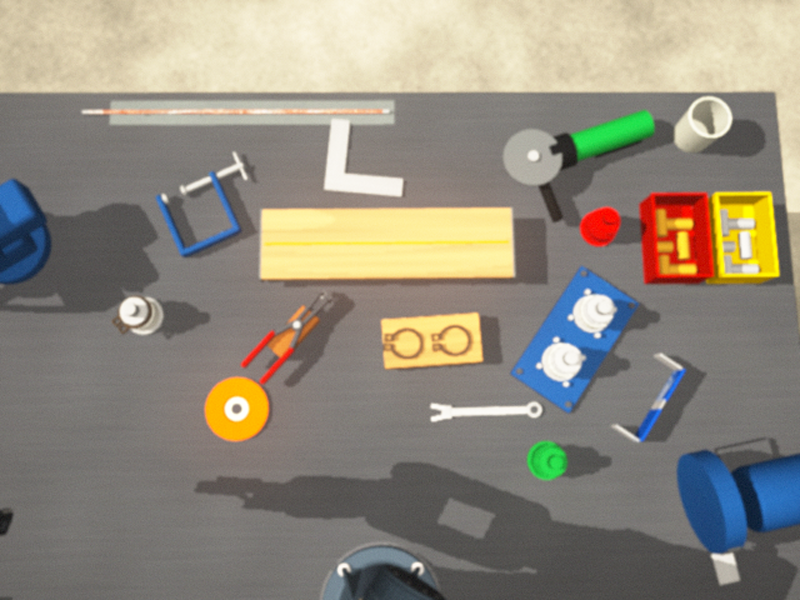

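View pics/scene0.png

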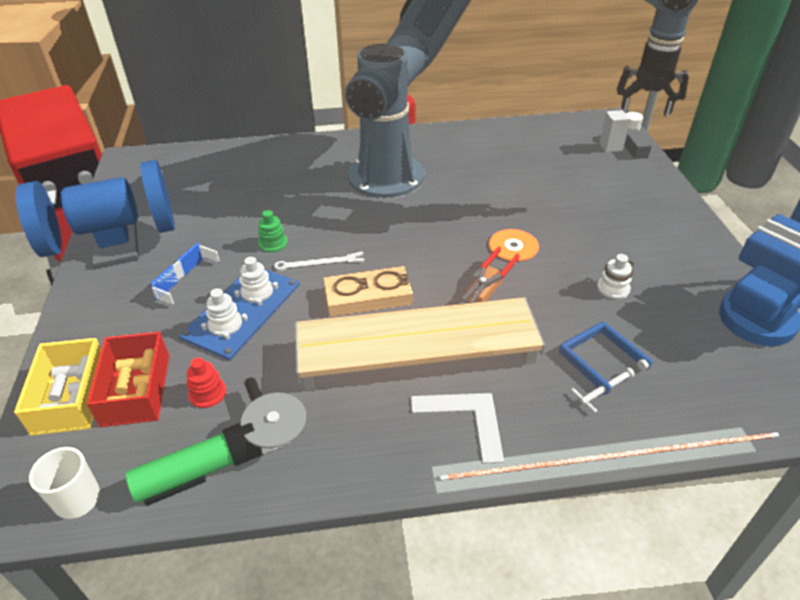

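The top picture shows one finished unit at (140,315), with the pliers on their block at (290,335) and the clips at (407,343) and (455,340), eyes to the left. The jig units are at (595,313) and (563,360), the shelf line runs along row 242, and the red and green ones are decoys. Next I measure roughly, then look closer with the wrist camera.

```bash
python3 - <<'E'
from h import *
p,d,c=load('top'); P=cloud(d,c)
def pt(u,v,z): print((u,v),onplane(u/1.25,v/1.25,z,c).round(3), 'depthpt',P[int(v/1.25),int(u/1.25)].round(3))
for u,v,z in [(130,312,.09),(136,310,.09),(405,343,.04),(455,340,.04),(388,337,.04),(437,340,.04),(600,297,.102),(568,350,.102),(297,325,.044),(262,245,.06),(513,242,.06),(245,365,.036),(265,380,.036),(325,295,.04),(450,480,0),(237,408,.01),(384,590,.0)]: pt(u,v,z)
save('topc',p[190:340,130:530],2)
E
```

```text
(130, 312) [0.516 0.438 0.09 ] depthpt [0.517 0.437 0.092]
(136, 310) [0.52  0.427 0.09 ] depthpt [0.52  0.429 0.089]
(405, 343) [ 0.464 -0.047  0.04 ] depthpt [ 0.465 -0.048  0.034]
(455, 340) [ 0.468 -0.139  0.04 ] depthpt [ 0.469 -0.14   0.033]
(388, 337) [ 0.475 -0.016  0.04 ] depthpt [ 0.477 -0.016  0.034]
(437, 340) [ 0.469 -0.106  0.04 ] depthpt [ 0.469 -0.105  0.04 ]
(600, 297) [ 0.536 -0.392  0.102] depthpt [ 0.542 -0.4    0.076]
(568, 350) [ 0.442 -0.331  0.102] depthpt [ 0.444 -0.335  0.084]
(297, 325) [0.498 0.15  0.044] depthpt [0.497 0.151 0.047]
(262, 245) [0.644 0.214 0.06 ] depthpt [0.644 0.215 0.061]
(513, 242) [ 0.648 -0.249  0.06 ] depthpt [ 0.648 -0.247  0.065]
(245, 365) [0.426 0.244 0.036] depthpt [0.425 0.243 0.043]
(265, 380) [0.398 0.207 0.036] depthpt [0.398 0.207 0.039]
(325, 295) [0.554 0.099 0.04 ] depthpt [ 0.561  0.103 -0.001]
(450, 480) [ 0.216 -0.128  0.   ] depthpt [ 0.216 -0.128 -0.001]
(237, 408) [0.349 0.262 0.01 ] depthpt [0.35  0.264 0.007]
(384, 590) [ 0.025 -0.007  0.   ] depthpt [ 0.091 -0.009  0.314]
```

View pics/topc.png

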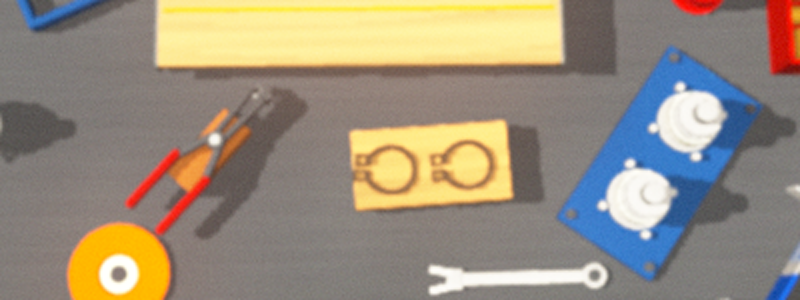

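```bash
cat >> h.py <<'E'
def tool(): s=sense(); return np.array(s['tcp_pos']),R.from_quat(s['tool_rot'])
def plan(x,y,z,yd):
    """target TCP, tool pointing down, tool-y heading yd deg; prints turn(deg) and shift(mm, axes after turn)"""
    p,r=tool(); M=r.as_matrix(); h=np.degrees(np.arctan2(M[1,1],M[0,1]))
    a=np.radians(yd); Y=np.array([np.cos(a),np.sin(a),0]); Z=np.array([0,0,-1.]); X=np.cross(Y,Z)
    T=R.from_matrix(np.stack([X,Y,Z],1)); rv=np.degrees((r.inv()*T).as_rotvec())
    s=T.inv().apply(np.array([x,y,z])-p)*1000
    print('pos',p.round(4),'heading',h.round(2),'| turn',rv.round(2),'shift',s.round(1))
E
python3 - <<'E'
from h import *
p,r=tool(); c=get_calibration('wrist'); print('cam in tool',r.inv().apply(c['xyz']-p).round(4)); print('cam axes in tool\n',(r.inv().as_matrix()@rot(c)).round(3))
plan(.45,.19,.25,48.7)
E
```

```text
cam in tool [ 7.520e-02  1.000e-04 -1.352e-01]
cam axes in tool
 [[ 0.001 -0.956 -0.294]
 [ 1.     0.002 -0.   ]
 [ 0.001 -0.294  0.956]]
pos [0.2044 0.5899 0.2384] heading 70.88 | turn [-0.12  0.   22.18] shift [-448.5 -138.4  -11.6]
```

Request:
{"fn": "play_rows", "kwargs": {"rows": [[[0,0,5.5],[0,0,0],0],[[0,0,5.5],[0,0,0],0],[[0,0,5.5],[0,0,0],0],[[0,0,5.7],[0,0,0],0]]}}

```text
t: 0.43
tcp_pos: [0.2045, 0.5901, 0.2387]
tool_rot: [0.355, 0.935, -0.001, -0.0]
force: [0.0, 0.9, 0.2]
finger_gap: 1.001
gripper_force: 0.0
```

Request:
{"fn": "play_rows", "kwargs": {"rows": [[[0,0,0],[-20,-6,0],0],[[0,0,0],[-38,-12,0],0],[[0,0,0],[-38,-12,0],0],[[0,0,0],[-38,-12,0],0],[[0,0,0],[-38,-12,0],0],[[0,0,0],[-38,-12,0],0],[[0,0,0],[-38,-12,0],0],[[0,0,0],[-38,-12,0],0],[[0,0,0],[-38,-12,0],0],[[0,0,0],[-38,-12,0],0],[[0,0,0],[-38,-12,0],0],[[0,0,0],[-38,-12,0],0]]}}

```text
t: 1.43
tcp_pos: [0.4429, 0.1958, 0.2391]
tool_rot: [0.353, 0.936, -0.0, -0.0]
force: [1.3, 1.0, 0.4]
finger_gap: 1.005
gripper_force: 0.0
```

Request:
{"fn": "play_rows", "kwargs": {"rows": [[[0,0,0],[-10,0,0],0],[[0,0,0],[0,0,0],0],[[0,0,0],[0,0,0],0]]}}

```text
t: 1.68
tcp_pos: [0.4497, 0.191, 0.239]
tool_rot: [0.354, 0.935, -0.0, -0.001]
force: [-0.9, 0.1, -0.6]
finger_gap: 1.002
gripper_force: 0.0
```

```bash
python3 - <<'E'
from h import *
plan(.45,.19,.25,48.7)
p,d,c=grab('wrist'); save('w1',p,1.25); np.savez('pics/w1.npz',**np.load('pics/wrist.npz'))
E
```

```text
pos [0.4497 0.191  0.239 ] heading 48.57 | turn [-0.04 -0.08 -0.13] shift [ -0.9  -0.5 -11. ]
```

View pics/w1.png

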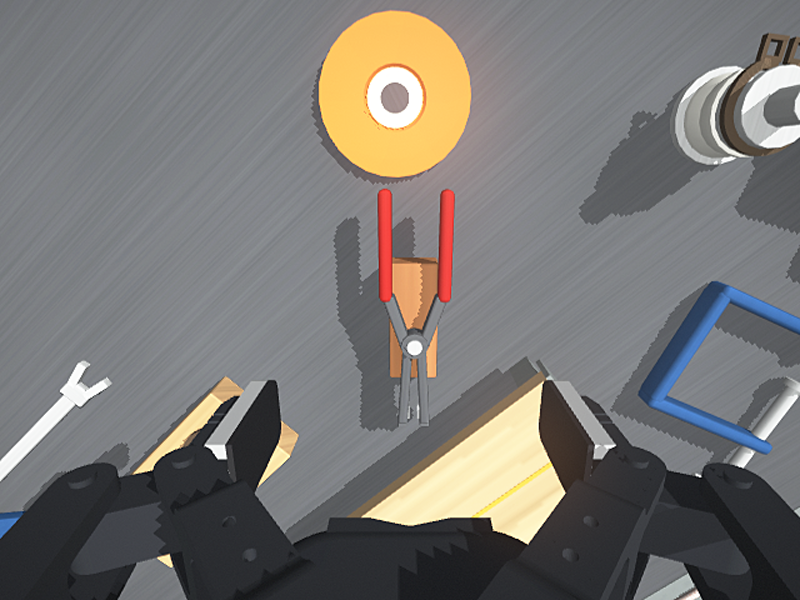

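The wrist picture shows the pliers clearly: pivot at (414,347), handle ends at (385,192) and (447,192), jaw ends at (403,424) and (425,424). The disc is at (395,95).

```bash
python3 - <<'E'
from h import *
p,d,c=load('w1'); P=cloud(d,c)
for n,u,v in [('piv',414,347),('hL0',385,200),('hR0',447,200),('hL1',385,290),('hR1',446,290),('tL',403,422),('tR',425,422),('jaw',403,400)]:
    print(n,P[int(v/1.25),int(u/1.25)].round(4))
# red handles segmentation
hsv=cv2.cvtColor(p,cv2.COLOR_RGB2HSV)
m=((hsv[...,0]<6)|(hsv[...,0]>174))&(hsv[...,1]>150)&(hsv[...,2]>90)&(d>0)&(P[...,2]>.03)&(P[...,2]<.055)
n,l,st,_=cv2.connectedComponentsWithStats(m.astype(np.uint8))
Q=[]
for i in range(1,n):
    if st[i,4]>200:
        q=P[l==i]; ctr=q.mean(0); w,v=np.linalg.eigh(np.cov(q[:,:2].T)); a=v[:,1]; a=a if a[0]>0 else -a
        t=(q[:,:2]-ctr[:2])@a; b=(q[:,:2]-ctr[:2])@[-a[1],a[0]]
        print(st[i],ctr.round(4),np.degrees(np.arctan2(a[1],a[0])).round(2),'len',t.min().round(4),t.max().round(4),'w',np.ptp(b).round(4),'zmax',np.percentile(q[:,2],95).round(4)); Q.append((ctr,a,t))
# brown batten top
m=(hsv[...,0]>4)&(hsv[...,0]<18)&(P[...,2]>.022)&(P[...,2]<.032); m[:190]=0;m[320:]=0;m[:,:300]=0; m[:,365:]=0
q=P[m][:,:2].astype(np.float32); print('batten',cv2.minAreaRect(q),len(q))
E
```

```text
piv [0.4986 0.1523 0.0465]
hL0 [0.3996 0.2112 0.044 ]
hR0 [0.4288 0.2446 0.045 ]
hL1 [0.4495 0.1659 0.0449]
hR1 [0.4799 0.2005 0.045 ]
tL [0.5452 0.0989 0.0425]
tR [0.5583 0.1128 0.0415]
jaw [0.5299 0.1125 0.043 ]
[302 151  12  91 944] [0.4242 0.1885 0.0435] -41.57 len -0.041 0.0437 w 0.0101 zmax 0.0453
[350 152  14  90 946] [0.4541 0.2226 0.0435] -41.81 len -0.0404 0.0433 w 0.0099 zmax 0.0454
batten ((0.48776498436927795, 0.1607833057641983), (0.03988254442811012, 0.09968286007642746), 48.909027099609375) 2191
```

Request:
{"fn": "play_rows", "kwargs": {"rows": [[[0,0,6.5],[0,0,0],0],[[0,0,6.5],[0,0,0],0],[[0,0,6.5],[0,0,0],0],[[0,0,6.5],[0,0,0],0],[[0,0,6.5],[0,0,0],0],[[0,0,6.5],[0,0,0],0],[[0,0,6.5],[0,0,0],0]]}}

```text
t: 2.32
tcp_pos: [0.4483, 0.193, 0.2392]
tool_rot: [0.688, 0.726, -0.0, -0.001]
force: [-0.2, -0.6, 0.5]
finger_gap: 1.001
gripper_force: 0.0
```

Request:
{"fn": "play_rows", "kwargs": {"rows": [[[0,0,0],[-33,0,0],0],[[0,0,0],[-33,0,0],0],[[0,0,0],[-33,0,0],0],[[0,0,0],[-33,0,0],0],[[0,0,0],[-33,0,0],0],[[0,0,0],[-33,0,0],0],[[0,0,0],[-33,0,0],0],[[0,0,0],[-33,0,0],0],[[0,0,0],[-27,0,0],0],[[0,0,0],[0,0,0],0],[[0,0,0],[0,0,0],0],[[0,0,0],[0,0,0],0]]}}

```text
t: 3.32
tcp_pos: [0.4655, -0.0974, 0.2391]
tool_rot: [0.687, 0.727, 0.0, -0.001]
force: [0.0, -1.0, 0.0]
finger_gap: 1.005
gripper_force: 0.0
```

```bash
python3 - <<'E'
from h import *
plan(.48,-.36,.27,3)
p,d,c=grab('wrist'); save('w2',p,1.25); np.savez('pics/w2.npz',**np.load('pics/wrist.npz'))
E
```

```text
pos [ 0.4655 -0.0974  0.2391] heading 3.28 | turn [-0.07 -0.09  0.28] shift [-263.     0.7  -30.9]
```

View pics/w2.png

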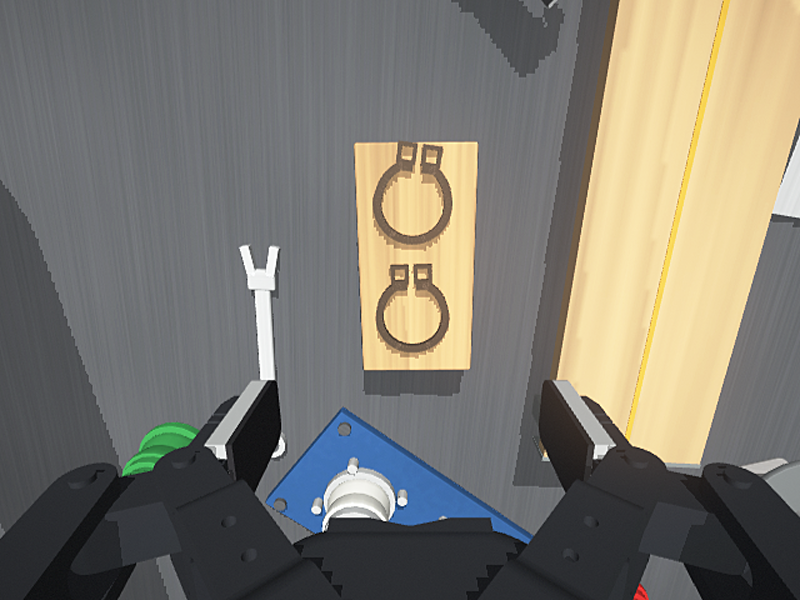

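```bash
python3 - <<'E'
from h import *
from scipy.optimize import least_squares
p,d,c=load('w2'); P=cloud(d,c)
print('block top z',np.median(P[200:210,300:308,2]),'clip z',P[int(240/1.25),int(412/1.25),2],P[int(348/1.25),int(412/1.25),2])
# plane coordinates at clip top z=.040
f=240/np.tan(np.radians(c['vfov'])/2); v,u=np.mgrid[0:480,0:640]
rr=np.stack([(u-c['cx'])/f,(v-c['cy'])/f,np.ones_like(u,float)],-1)@rot(c).T; o=np.array(c['xyz'])
W=o+rr*((.040-o[2])/rr[...,2])[...,None]
g=cv2.cvtColor(p,cv2.COLOR_RGB2GRAY)
roi=np.zeros_like(g,bool); roi[116:292,292:376]=1
dark=(g<95)&roi
print('gray on clip',g[192,int(412/1.25)],'holes')
for nm,(r0,r1) in dict(c1=(110,200),c2=(205,292)).items():
    m=dark.copy(); m[:r0]=0;m[r1:]=0
    n,l,st,ce=cv2.connectedComponentsWithStats(m.astype(np.uint8)); i=1+np.argmax(st[1:,4]); m=(l==i)
    cs,h=cv2.findContours(m.astype(np.uint8),cv2.RETR_CCOMP,cv2.CHAIN_APPROX_NONE)
    for q,hh in zip(cs,h[0]):
        if hh[3]>=0 and cv2.contourArea(q)>15:
            mk=np.zeros_like(g); cv2.drawContours(mk,[q],-1,1,-1); cv2.drawContours(mk,[q],-1,0,1)
            print(nm,'hole area',cv2.contourArea(q),W[mk>0].mean(0).round(4)[:2],'px',(u[mk>0].mean()*1.25,v[mk>0].mean()*1.25))
    q=W[m][:,:2]; 
    # ring fit: inner&outer mid radius 26.2 : use points, robust
    c0=W[m][:,:2].mean(0)
    def res(x): return np.hypot(*(q-x).T)-.0262
    s=least_squares(res,c0,loss='cauchy',f_scale=.002); print(nm,'ring',s.x.round(4),'n',len(q), 'q',np.percentile(res(s.x),[5,50,80]).round(4))
w=(P[...,2]>.03)&(P[...,2]<.038)&roi
E
```

```text
block top z 0.03577990558097727 clip z 0.04022474413963534 0.040263056997522584
gray on clip 114 holes
c1 ring [ 0.5036 -0.0772] n 23 q [-0.0016  0.0001  0.002 ]
c2 ring [ 0.4685 -0.1343] n 103 q [-0.0022 -0.0002  0.0006]
```

Request:
{"fn": "play_rows", "kwargs": {"rows": [[[0,0,0],[-33,0,-4],0],[[0,0,0],[-33,0,-4],0],[[0,0,0],[-33,0,-4],0],[[0,0,0],[-33,0,-4],0],[[0,0,0],[-33,0,-4],0],[[0,0,0],[-33,0,-4],0],[[0,0,0],[-33,0,-4],0],[[0,0,0],[-33,0,-4],0],[[0,0,0],[0,0,0],0],[[0,0,0],[0,0,0],0],[[0,0,0],[0,0,0],0]]}}

```text
t: 4.28
tcp_pos: [0.4809, -0.3608, 0.2707]
tool_rot: [0.687, 0.727, 0.0, -0.001]
force: [0.7, 0.9, -0.3]
finger_gap: 0.998
gripper_force: 0.0
```

```bash
python3 - <<'E'
from h import *
plan(.4571,.1896,.1,48.3)
p,d,c=grab('wrist'); save('w3',p,1.25); np.savez('pics/w3.npz',**np.load('pics/wrist.npz'))
save('w2c',load('w2')[0][100:300,280:390],3)
E
```

```text
pos [ 0.4809 -0.3608  0.2707] heading 3.28 | turn [-1.000e-02 -1.600e-01 -4.502e+01] shift [383.9 395.1 170.7]
```

View pics/w3.png

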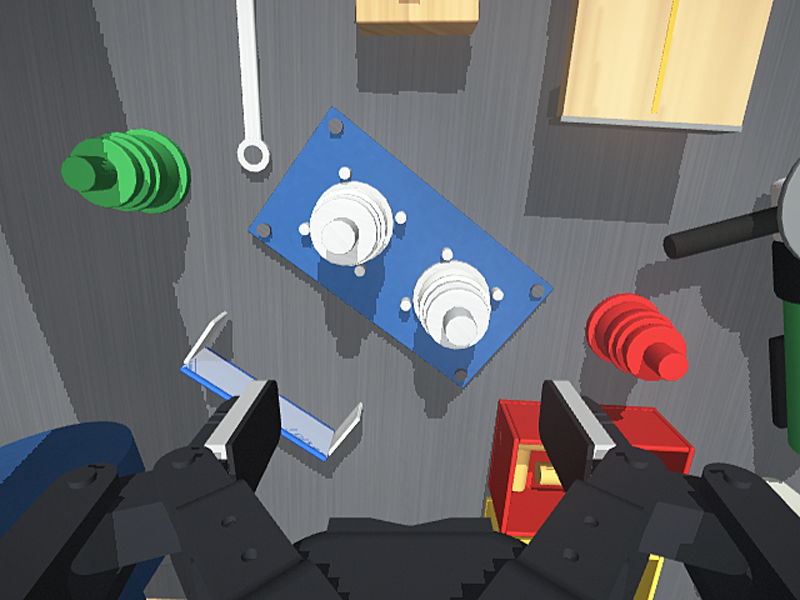

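The jig picture shows unit noses at (341,236) and (460,327). The plate holes are at (336,126), (264,231), (537,291) and (461,376).

```bash
cat > m.py <<'E'
from h import *
from scipy.optimize import least_squares
p,d,c=load('w3'); P=cloud(d,c)
for (u,v) in [(341,236),(460,327)]:
    u,v=int(u/1.25),int(v/1.25); S=P[v-60:v+60,u-60:u+60].reshape(-1,3)
    n0=P[v,u,:2]; near=np.hypot(*(S[:,:2]-n0).T)<.045; S=S[near]
    t=S[(S[:,2]>.099)]; print('nose top',t.mean(0).round(4),len(t),'minrect',cv2.minEnclosingCircle(t[:,:2].astype(np.float32)))
    for lo,hi in [(.0755,.0785),(.051,.057),(.0,.0)]:
        s=S[(S[:,2]>lo)&(S[:,2]<hi)]
        if len(s)>20: (a,b),r=cv2.minEnclosingCircle(s[:,:2].astype(np.float32)); print('  land circle',round(a,4),round(b,4),round(r,4),len(s))
q=[onplane(a/1.25,b/1.25,.012,c)[:2] for a,b in [(336,126),(264,231),(537,291),(461,376)]]; q=np.array(q)
print('jig',q.mean(0).round(4)); e=q[2]+q[3]-q[0]-q[1]; e/=np.hypot(*e); print('dir',np.degrees(np.arctan2(e[1],e[0])), (q.mean(0)-.055*e).round(4),(q.mean(0)+.055*e).round(4))
# clips
p,d,c=load('w2')
f=240/np.tan(np.radians(c['vfov'])/2); v,u=np.mgrid[0:480,0:640]
rr=np.stack([(u-c['cx'])/f,(v-c['cy'])/f,np.ones_like(u,float)],-1)@rot(c).T; o=np.array(c['xyz'])
W=(o+rr*((.040-o[2])/rr[...,2])[...,None])[...,:2]
hsv=cv2.cvtColor(p,cv2.COLOR_RGB2HSV); g=cv2.cvtColor(p,cv2.COLOR_RGB2GRAY)
dark=(g<125)
def model(xy): # xy in clip frame (mm) -> bool
    x,y=xy[...,0],xy[...,1]; r=np.hypot(x,y)
    ring=(r>23.2)&(r<29.2)&~((x<-20)&(abs(y)<3))
    eye=(x<-28)&(x>-43)&(abs(abs(y)-9)<7)&~((abs(x+35.5)<4.5)&(abs(abs(y)-9)<4))
    return ring|eye
from scipy.optimize import differential_evolution
for nm,g0 in dict(c1=(.464,-.047),c2=(.468,-.137)).items():
    m=np.hypot(*(W-g0).transpose(2,0,1))<.05; Q=W[m]; D=dark[m]
    # ignore outside block
    def cost(x):
        a=np.radians(x[2]); k=(Q-x[:2])*1000; loc=np.stack([k[:,0]*np.cos(a)+k[:,1]*np.sin(a),-k[:,0]*np.sin(a)+k[:,1]*np.cos(a)],-1)
        mm=model(loc); near=(np.hypot(*loc.T)<30)|((loc[:,0]<-27)&(loc[:,0]>-43)&(abs(loc[:,1])<18))
        return np.mean((mm!=D)[near])
    s=differential_evolution(cost,[(g0[0]-.01,g0[0]+.01),(g0[1]-.01,g0[1]+.01),(-115,-65)],seed=1,tol=1e-8,maxiter=120)
    print(nm,s.x.round(4),'mismatch',round(s.fun,3))
E
python3 m.py
```

```text
nose top [ 0.4303 -0.3355  0.1025] 603 minrect ((0.4301272928714752, -0.33585014939308167), 0.012051966972649097)
  land circle 0.4299 -0.3357 0.025 1352
  land circle 0.4301 -0.3358 0.03 381
nose top [ 0.5198 -0.398   0.1024] 515 minrect ((0.520359992980957, -0.39864304661750793), 0.012244784273207188)
  land circle 0.5201 -0.3985 0.0249 1103
  land circle 0.5201 -0.3987 0.03 352
jig [ 0.4755 -0.3688]
dir -35.018134024340604 [ 0.4304 -0.3372] [ 0.5205 -0.4003]
c1 [ 4.64100e-01 -4.99000e-02 -9.42364e+01] mismatch 0.057
c2 [  0.4694  -0.1368 -85.2303] mismatch 0.063
```

View pics/w2c.png

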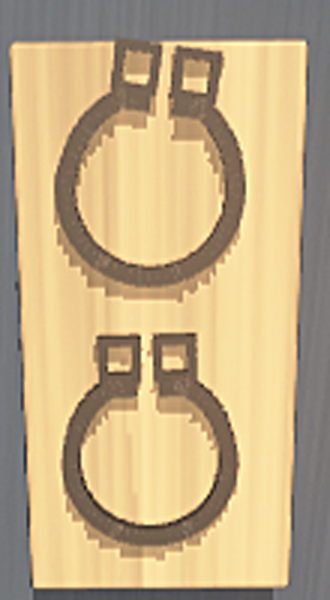

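Request:
{"fn": "play_rows", "kwargs": {"rows": [[[0,0,-6.43],[0,0,0],0],[[0,0,-6.43],[0,0,0],0],[[0,0,-6.43],[0,0,0],0],[[0,0,-6.43],[0,0,0],0],[[0,0,-6.43],[0,0,0],0],[[0,0,-6.43],[0,0,0],0],[[0,0,-6.43],[0,0,0],0]]}}

```text
t: 4.92
tcp_pos: [0.481, -0.3605, 0.2712]
tool_rot: [0.353, 0.936, 0.0, -0.001]
force: [0.1, 0.3, -0.2]
finger_gap: 1.005
gripper_force: 0.0
```

Request:
{"fn": "play_rows", "kwargs": {"rows": [[[0,0,0],[25,26,0],0],[[0,0,0],[25,26,0],0],[[0,0,0],[25,26,0],0],[[0,0,0],[25,26,0],0],[[0,0,0],[25,26,0],0],[[0,0,0],[25,26,0],0],[[0,0,0],[25,26,0],0],[[0,0,0],[25,26,0],0],[[0,0,0],[25,26,0],0],[[0,0,0],[25,26,0],0],[[0,0,0],[25,26,0],0],[[0,0,0],[25,26,0],0]]}}

```text
t: 5.92
tcp_pos: [0.4632, 0.0728, 0.2714]
tool_rot: [0.356, 0.935, 0.0, -0.0]
force: [0.4, -0.5, 0.3]
finger_gap: 0.997
gripper_force: 0.0
```

Request:
{"fn": "play_rows", "kwargs": {"rows": [[[0,0,0],[25,26,0],0],[[0,0,0],[25,26,0],0],[[0,0,0],[25,26,0],0],[[0,0,0],[9,5,0],0],[[0,0,0],[0,0,35],0.15],[[0,0,0],[0,0,35],0.15],[[0,0,0],[0,0,35],0.15],[[0,0,0],[0,0,35],0.15],[[0,0,0],[0,0,30],0.15],[[0,0,0],[0,0,0],0.15],[[0,0,0],[0,0,0],0.15],[[0,0,0],[0,0,0],0.15]]}}

```text
t: 6.92
tcp_pos: [0.4582, 0.1878, 0.1026]
tool_rot: [0.356, 0.934, 0.0, 0.001]
force: [0.4, -0.5, 0.3]
finger_gap: 0.854
gripper_force: 0.0
```

```bash
python3 - <<'E'
from h import *
plan(.4571,.1896,.026,48.3); print(sense()['finger_gap'])
p,d,c=load('w2'); g=cv2.cvtColor(p,cv2.COLOR_RGB2GRAY); v,u=np.mgrid[0:480,0:640]
for nm,hs in dict(c1=[(325.7,123.3),(345.3,126)],c2=[(319.7,219),(337.7,220)]).items():
    r=[]
    for a,b in hs:
        m=(abs(u-a)<6)&(abs(v-b)<6)&(g>140)
        n,l,st,ce=cv2.connectedComponentsWithStats(m.astype(np.uint8)); i=l[round(b),round(a)]
        print(nm,st[i],ce[i]); r.append(onplane(*ce[i],.040,c)[:2])
    r=np.array(r); e=r[1]-r[0]; print(r.round(4),'mid',r.mean(0).round(4),'sep',np.hypot(*e).round(4),'xdir',np.degrees(np.arctan2(e[1],e[0]))-90)
E
```

```text
pos [0.4582 0.1878 0.1026] heading 48.24 | turn [ 0.07  0.06 -0.06] shift [ 2.1  0.6 76.6]
0.8536150236049252
c1 [321 118  10  10  85] [325.23529412 122.4       ]
c1 [340 121  10  10  81] [344.7037037  125.24691358]
[[ 0.4581 -0.0144]
 [ 0.4756 -0.0158]] mid [ 0.4669 -0.0151] sep 0.0175 xdir -94.54131625731294
c2 [316 216   8   8  63] [319.44444444 219.44444444]
c2 [334 215   8   9  65] [337.43076923 218.69230769]
[[ 0.4576 -0.1033]
 [ 0.4749 -0.1015]] mid [ 0.4662 -0.1024] sep 0.0173 xdir -84.15420750525719
```

Request:
{"fn": "play_rows", "kwargs": {"rows": [[[0,0,0],[2,0.6,25],0.15],[[0,0,0],[0,0,25],0.15],[[0,0,0],[0,0,16],0.15],[[0,0,0],[0,0,10],0.15],[[0,0,0],[0,0,0],0.15],[[0,0,0],[0,0,0],0.15],[[0,0,0],[0,0,0],0.25],[[0,0,0],[0,0,0],0.3],[[0,0,0],[0,0,0],0.35],[[0,0,0],[0,0,0],0.388],[[0,0,0],[0,0,0],0.388],[[0,0,0],[0,0,0],0.388]], "grip_force": 60}}

```text
t: 7.92
tcp_pos: [0.4575, 0.1893, 0.0272]
tool_rot: [0.357, 0.934, 0.001, 0.001]
force: [-0.8, 0.5, 13.7]
finger_gap: 0.612
gripper_force: 20.1
```

Request:
{"fn": "play_rows", "kwargs": {"rows": [[[0,0,0],[0,0,0],0.388],[[0,0,0],[0,0,0],0.388],[[0,0,0],[0,0,0],0.388]]}}

```text
t: 8.17
tcp_pos: [0.4575, 0.1893, 0.0272]
tool_rot: [0.357, 0.934, 0.001, 0.001]
force: [-1.3, 0.5, 12.1]
finger_gap: 0.616
gripper_force: 20.1
```

```bash
python3 - <<'E'
from h import *
s=sense(); print(s['finger_gap'],s['gripper_force'],s['force'],s['tcp_pos'])
p,d,c=grab('wrist'); save('w4',p,1.25); np.savez('pics/w4.npz',**np.load('pics/wrist.npz'))
E
```

```text
0.6161452795311599 20.064618587493896 [-1.32410148  0.45572256 12.11031394] [0.45745652 0.18925567 0.02719407]
```

View pics/w4.png

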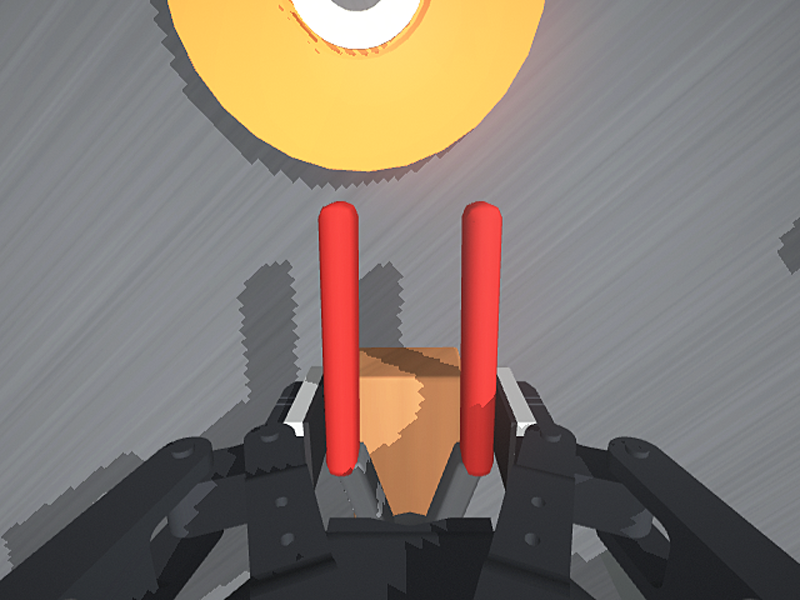

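The pliers are held between the pads: the handles lie at columns 340 and 480 and run parallel. Now I lift.

Request:
{"fn": "play_rows", "kwargs": {"rows": [[[0,0,0],[0,0,-3],0.388],[[0,0,0],[0,0,-5],0.388],[[0,0,0],[0,0,-12],0.388],[[0,0,0],[0,0,-20],0.388],[[0,0,0],[0,0,-20],0.388],[[0,0,0],[0,0,-20],0.388],[[0,0,0],[0,0,-20],0.388],[[0,0,0],[0,0,0],0.388],[[0,0,0],[0,0,0],0.388]]}}

```text
t: 8.97
tcp_pos: [0.4573, 0.1892, 0.1261]
tool_rot: [0.357, 0.934, 0.001, 0.001]
force: [-0.3, -0.1, -3.0]
finger_gap: 0.618
gripper_force: 16.5
```

Request:
{"fn": "play_rows", "kwargs": {"rows": [[[0,0,5],[0,0,0],0.388],[[0,0,5],[0,0,0],0.388],[[0,0,5],[0,0,0],0.388],[[0,0,5],[0,0,0],0.388],[[0,0,5],[0,0,0],0.388],[[0,0,5],[0,0,0],0.388],[[0,0,5],[0,0,0],0.388],[[0,0,5],[0,0,0],0.388],[[0,0,5],[0,0,0],0.388],[[0,0,5],[0,0,0],0.388],[[0,0,2.6],[0,0,0],0.388],[[0,0,0],[0,0,0],0.388]]}}

```text
t: 9.97
tcp_pos: [0.4557, 0.1889, 0.1238]
tool_rot: [0.734, 0.679, -0.001, -0.001]
force: [-0.4, 0.8, -1.4]
finger_gap: 0.615
gripper_force: 16.5
```

```bash
cat >> h.py <<'E'
def handles(show=True):
    "pliers pose in tool frame from red handles in the wrist view"
    P0,r=tool(); p,d,c=grab('wrist'); P=(cloud(d,c)-P0)@r.as_matrix()
    hsv=cv2.cvtColor(p,cv2.COLOR_RGB2HSV)
    m=((hsv[...,0]<6)|(hsv[...,0]>174))&(hsv[...,1]>150)&(hsv[...,2]>60)&(d>0)&(np.abs(P[...,2])<.05)&(np.abs(P[...,1])<.045)&(P[...,0]<.11)
    n,l,st,_=cv2.connectedComponentsWithStats(m.astype(np.uint8)); out=[]
    for i in range(1,n):
        if st[i,4]>400:
            q=P[l==i]; xs=q[:,0]
            q=q[q[:,2]<np.percentile(q[:,2],70)]
            k=np.polyfit(q[:,0],q[:,2],1); ky=np.polyfit(q[:,0],q[:,1],1)
            out.append((ky[1],xs.max(),k))
            print('handle y@0 %.1f y-slope %.2f deg, end x %.1f (67 ideal), top z@0 %.1f, pitch %.2f deg'%(ky[1]*1e3,np.degrees(np.arctan(ky[0])),xs.max()*1e3,k[1]*1e3,np.degrees(np.arctan(k[0]))),st[i])
    return out
E
python3 - <<'E'
from h import *
plan(.4768,.1148,.09,-4.4); print(sense()['finger_gap'],sense()['force'])
print('before:'); handles()
E
```

```text
pos [0.4557 0.1889 0.1238] heading -4.47 | turn [-0.19  0.04 -0.07] shift [-72.2  26.7  33.8]
0.6150380005612979 [-0.36409817  0.75754362 -1.37802121]
before:
handle y@0 -21.4 y-slope 1.60 deg, end x 65.3 (67 ideal), top z@0 -17.0, pitch -0.26 deg [ 255  161   33  220 6209]
handle y@0 21.1 y-slope -1.63 deg, end x 65.3 (67 ideal), top z@0 -16.9, pitch -0.34 deg [ 368  161   33  220 6196]
```

Request:
{"fn": "play_rows", "kwargs": {"rows": [[[0,0,0],[-12.2,4.7,0],0.388],[[0,0,0],[-20,7.4,0],0.388],[[0,0,0],[-20,7.4,0],0.388],[[0,0,0],[-20,7.2,0],0.388],[[0,0,0],[0,0,15],0.388],[[0,0,0],[0,0,20],0.388],[[0,0,0],[0,0,15],0.388],[[0,0,0],[0,0,6],0.388],[[0,0,0],[0,0,0],0.388],[[0,0,0],[0,0,0],0.388],[[0,0,0],[0,0,0],0.388]]}}

```text
t: 10.93
tcp_pos: [0.4783, 0.1152, 0.0697]
tool_rot: [0.734, 0.68, 0.0, 0.0]
force: [1.0, 0.9, -1.5]
finger_gap: 0.612
gripper_force: 16.5
```

```bash
python3 - <<'E'
from h import *
plan(.4768,.1148,.0545,-4.4); print(sense()['finger_gap'],sense()['force'])
handles()
p,d,c=grab('top'); a=p[228:300,250:400]; b,_,_=grab('scene')
save('t5',np.vstack([cv2.resize(a,(780,374),interpolation=cv2.INTER_CUBIC),cv2.resize(b[200:260,230:390],(780,225)[:2],interpolation=cv2.INTER_CUBIC)]))
E
```

```text
pos [0.4783 0.1152 0.0697] heading -4.38 | turn [ 0.05 -0.    0.02] shift [-0.5 -1.5 15.2]
0.612143906741803 [ 1.02714963  0.9427543  -1.54259954]
handle y@0 -21.4 y-slope 1.64 deg, end x 65.4 (67 ideal), top z@0 -17.0, pitch -0.31 deg [ 255  161   33  220 6221]
handle y@0 21.1 y-slope -1.59 deg, end x 65.4 (67 ideal), top z@0 -16.9, pitch -0.29 deg [ 368  161   33  220 6216]
```

View pics/t5.png

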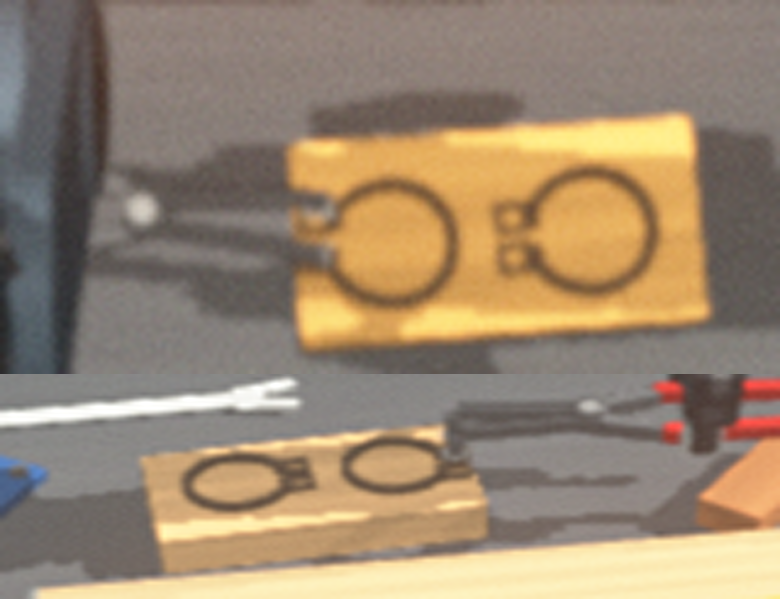

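Request:
{"fn": "play_rows", "kwargs": {"rows": [[[0,0,0],[-0.5,-1.5,0],0.388],[[0,0,0],[0,0,5],0.388],[[0,0,0],[0,0,4],0.388],[[0,0,0],[0,0,2],0.388],[[0,0,0],[0,0,1.5],0.388],[[0,0,0],[0,0,1],0.388],[[0,0,0],[0,0,0],0.388],[[0,0,0],[0,0,0],0.388]]}}

```text
t: 11.75
tcp_pos: [0.4763, 0.1147, 0.0558]
tool_rot: [0.734, 0.679, -0.0, -0.0]
force: [-0.2, 1.0, -1.2]
finger_gap: 0.617
gripper_force: 16.6
```

```bash
python3 - <<'E'
from h import *
plan(.4768,.1148,.0545,-4.4); print(sense()['finger_gap'],sense()['force'],sense()['ft_torque'])
E
```

```text
pos [0.4763 0.1147 0.0558] heading -4.42 | turn [-0.01  0.   -0.02] shift [0.2 0.5 1.3]
0.6165298402049354 [-0.22184493  0.95142722 -1.22993784] [ 0.03966258  0.0145629  -0.00791873]
```

Request:
{"fn": "play_rows", "kwargs": {"rows": [[[0,0,0],[0,0.4,1],0.388],[[0,0,0],[0,0,0.8],0.388],[[0,0,0],[0,0,0],0.42],[[0,0,0],[0,0,-0.3],0.45],[[0,0,0],[0,0,-0.3],0.48],[[0,0,0],[0,0,-0.3],0.51],[[0,0,0],[0,0,-0.3],0.54],[[0,0,0],[0,0,-0.3],0.57],[[0,0,0],[0,0,-0.3],0.6],[[0,0,0],[0,0,-0.2],0.62],[[0,0,0],[0,0,0],0.62],[[0,0,0],[0,0,0],0.62]]}}

```text
t: 12.75
tcp_pos: [0.4767, 0.1146, 0.056]
tool_rot: [0.734, 0.679, -0.0, -0.0]
force: [-0.0, -0.0, -1.2]
finger_gap: 0.382
gripper_force: 21.5
```

```bash
python3 - <<'E'
from h import *
s=sense(); print(s['finger_gap'],s['gripper_force'],s['force'],s['tcp_pos']); handles()
p,d,c=grab('top'); a=p[228:300,250:400]; b,_,_=grab('scene')
save('t6',np.vstack([cv2.resize(a,(780,374),interpolation=cv2.INTER_CUBIC),cv2.resize(b[200:260,230:390],(780,225)[:2],interpolation=cv2.INTER_CUBIC)]))
E
```

```text
0.3821366851609779 21.52745509520173 [-0.01762758 -0.03811705 -1.1884878 ] [0.47674149 0.11462557 0.05597441]
handle y@0 -0.3 y-slope 0.33 deg, end x 62.7 (67 ideal), top z@0 -14.2, pitch 0.01 deg [ 284  168   88  210 9218]
```

View pics/t6.png

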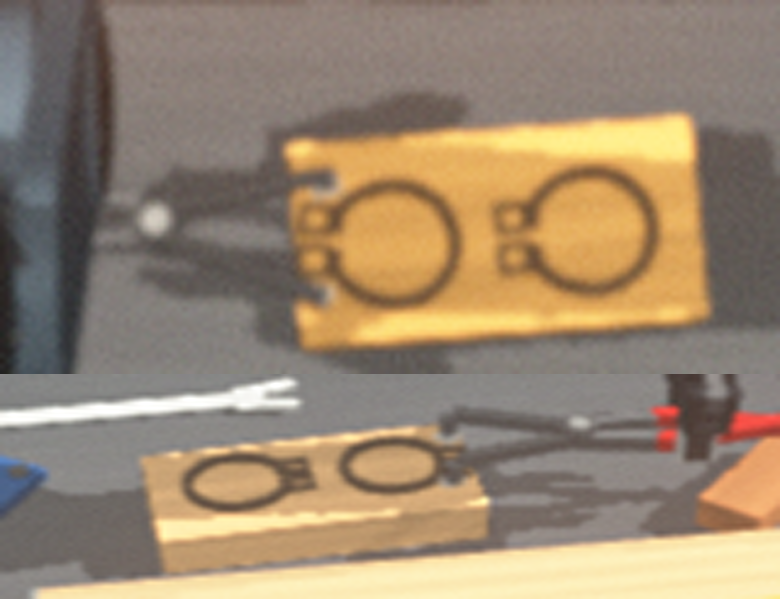

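The tips are spread but the eyes stayed closed at (316,220) and (318,258) in the upper crop, so the tips were not in the holes. I check the tip height and offset using depth.

```bash
python3 - <<'E'
from h import *
p,d,c=load('top'); P=cloud(d,c)
# crop scale 5.2, origin (250,228)
for n,x,y in [('pivot',155,220),('tipR up',325,182),('tipR',318,180),('jaw',240,200),('jaw2',240,265),('tipL',318,295),('tipL2',308,291),('block',600,290),('block',400,240),('block',440,150)]:
    u,v=int(round(250+x/5.2)),int(round(228+y/5.2)); print(n,(u,v),P[v,u].round(4),p[v,u])
for v in (262,263,264): print('tipRow',v,[tuple((P[v,u]*1000).round(0).astype(int)) for u in range(304,318)])
for v in (284,285,286): print('tipRow',v,[tuple((P[v,u]*1000).round(0).astype(int)) for u in range(304,318)])
p,d,c=load('scene'); P=cloud(d,c)
z=P[200:260,230:390]; 
for x,y in [(595,408),(520,410),(455,412),(450,470),(520,450),(400,490-20),(330,480)]:
    u,v=int(round(230+x/4.875)),int(round(200+(y-374)/3.75)); print('scene',(u,v),P[v,u].round(4))
E
```

```text
pivot (280, 270) [0.4703 0.0513 0.0736] [207 198 188]
tipR up (312, 263) [ 0.4866 -0.0202  0.0656] [110 100  91]
tipR (311, 263) [ 0.4877 -0.0179  0.058 ] [114 106  99]
jaw (296, 266) [0.4796 0.0157 0.069 ] [98 89 84]
jaw2 (296, 279) [0.4511 0.0159 0.0626] [92 85 80]
tipL (311, 285) [ 0.4377 -0.0176  0.0591] [113 101  96]
tipL2 (309, 284) [ 0.4402 -0.0131  0.0571] [96 89 86]
block (365, 284) [ 0.4415 -0.1415  0.0335] [147 106  68]
block (327, 274) [ 0.465  -0.0545  0.0357] [227 171  90]
block (335, 257) [ 0.5048 -0.0735  0.0317] [232 175  93]
tipRow 262 [(np.int64(489), np.int64(-2), np.int64(64)), (np.int64(489), np.int64(-4), np.int64(65)), (np.int64(489), np.int64(-7), np.int64(68)), (np.int64(489), np.int64(-9), np.int64(69)), (np.int64(489), np.int64(-11), np.int64(63)), (np.int64(489), np.int64(-13), np.int64(67)), (np.int64(489), np.int64(-16), np.int64(65)), (np.int64(490), np.int64(-18), np.int64(60)), (np.int64(490), np.int64(-20), np.int64(56)), (np.int64(490), np.int64(-22), np.int64(60)), (np.int64(492), np.int64(-25), np.int64(39)), (np.int64(493), np.int64(-27), np.int
[... 2949 characters left out ...]
nt64(435), np.int64(-13), np.int64(59)), (np.int64(435), np.int64(-15), np.int64(59)), (np.int64(435), np.int64(-18), np.int64(62)), (np.int64(437), np.int64(-20), np.int64(41)), (np.int64(437), np.int64(-22), np.int64(39)), (np.int64(438), np.int64(-24), np.int64(35)), (np.int64(438), np.int64(-27), np.int64(32)), (np.int64(438), np.int64(-29), np.int64(31)), (np.int64(438), np.int64(-31), np.int64(31))]
scene (352, 209) [0.3812 0.0796 0.0004]
scene (337, 210) [0.4536 0.0232 0.0655]
scene (323, 210) [ 0.4456 -0.0139  0.0634]
scene (322, 226) [ 0.4964 -0.0238  0.0522]
scene (337, 220) [0.4884 0.0176 0.0609]
scene (312, 226) [ 0.4731 -0.0479  0.0343]
scene (298, 228) [ 0.475  -0.0861  0.0339]
```

Request:
{"fn": "play_rows", "kwargs": {"rows": [[[0,0,0],[0,0,1],0.62],[[0,0,0],[0,0,0],0.62]]}}

```text
t: 13.07
tcp_pos: [0.4768, 0.1146, 0.0549]
tool_rot: [0.734, 0.679, -0.0, -0.0]
force: [1.1, 0.3, -1.0]
finger_gap: 0.385
gripper_force: 21.5
```

Request:
{"fn": "play_rows", "kwargs": {"rows": [[[0,0,0],[0,0,1],0.62],[[0,0,0],[0,0,0],0.62]]}}

```text
t: 13.23
tcp_pos: [0.4768, 0.1147, 0.0539]
tool_rot: [0.734, 0.679, 0.0, 0.0]
force: [-0.7, 0.7, -1.4]
finger_gap: 0.388
gripper_force: 21.5
```

Request:
{"fn": "play_rows", "kwargs": {"rows": [[[0,0,0],[0,0,1],0.62],[[0,0,0],[0,0,0],0.62]]}}

```text
t: 13.4
tcp_pos: [0.4768, 0.1146, 0.0529]
tool_rot: [0.734, 0.679, -0.0, 0.0]
force: [1.2, -0.7, -1.4]
finger_gap: 0.386
gripper_force: 21.5
```

Request:
{"fn": "play_rows", "kwargs": {"rows": [[[0,0,0],[0,0,1],0.62],[[0,0,0],[0,0,0],0.62]]}}

```text
t: 13.57
tcp_pos: [0.4768, 0.1146, 0.0519]
tool_rot: [0.734, 0.679, -0.0, -0.0]
force: [-0.1, 0.5, -1.5]
finger_gap: 0.385
gripper_force: 21.5
```

Request:
{"fn": "play_rows", "kwargs": {"rows": [[[0,0,0],[0,0,1],0.62],[[0,0,0],[0,0,0],0.62]]}}

```text
t: 13.73
tcp_pos: [0.4768, 0.1146, 0.0509]
tool_rot: [0.734, 0.679, -0.0, 0.0]
force: [0.5, 0.5, -2.1]
finger_gap: 0.386
gripper_force: 21.5
```

Request:
{"fn": "play_rows", "kwargs": {"rows": [[[0,0,0],[0,0,1],0.62],[[0,0,0],[0,0,0],0.62]]}}

```text
t: 13.9
tcp_pos: [0.4768, 0.1146, 0.0499]
tool_rot: [0.734, 0.679, -0.0, -0.0]
force: [0.2, 0.8, -0.6]
finger_gap: 0.384
gripper_force: 21.5
```

```bash
cat >> h.py <<'E'
def handles2():
    P0,r=tool(); p,d,c=grab('wrist'); P=(cloud(d,c)-P0)@r.as_matrix()
    hsv=cv2.cvtColor(p,cv2.COLOR_RGB2HSV)
    m=((hsv[...,0]<6)|(hsv[...,0]>174))&(hsv[...,1]>150)&(hsv[...,2]>60)&(d>0)&(np.abs(P[...,2])<.05)&(np.abs(P[...,1])<.045)&(P[...,0]<.11)
    for s in (-1,1):
        q=P[m&(s*P[...,1]>0)]; xs=q[:,0]; e=[]
        for a in np.arange(0,.06,.004):
            b=q[(xs>a)&(xs<a+.004)]
            if len(b)>20: e.append((a+.002,np.percentile(b[:,2],10),np.median(b[:,1])))
        e=np.array(e); k=np.polyfit(e[:,0],e[:,1],1); ky=np.polyfit(e[:,0],e[:,2],1)
        print('y@0 %.1f yslope %.2f end %.1f topz@0 %.2f pitch %.2f'%(ky[1]*1e3,np.degrees(ky[0]),xs.max()*1e3,k[1]*1e3,np.degrees(k[0])),len(q))
E
python3 - <<'E'
from h import *
handles2()
E
```

```text
y@0 -8.8 yslope 6.86 end 62.6 topz@0 -14.34 pitch 2.72 4540
y@0 8.5 yslope -6.66 end 62.6 topz@0 -14.28 pitch 2.65 4564
```

Request:
{"fn": "play_rows", "kwargs": {"rows": [[[0,0,0],[0,0,-5],0.62],[[0,0,0],[0,0,-10],0.62],[[0,0,0],[0,0,-5],0.58],[[0,0,0],[0,0,0],0.54],[[0,0,0],[0,0,0],0.5],[[0,0,0],[0,0,0],0.46],[[0,0,0],[0,0,0],0.42],[[0,0,0],[0,0,0],0.388],[[0,0,0],[0,0,0],0.388],[[0,0,0],[0,0,0],0.388]]}}

```text
t: 14.78
tcp_pos: [0.4767, 0.1146, 0.0698]
tool_rot: [0.734, 0.679, -0.0, -0.0]
force: [0.5, 0.5, -1.4]
finger_gap: 0.615
gripper_force: 16.6
```

```bash
python3 - <<'E'
from h import *
handles2()
p,d,c=grab('wrist')
# clip1 as seen now? compare hole position with top camera: fit clip1 & clip2 in top image
p,d,c=load('top')
for n,(x,y) in dict(h1a=(316,220),h1b=(318,258),h2a=(512,217),h2b=(515,260)).items(): print(n,onplane(250+x/5.2-.4,228+y/5.2-.4,.04,c).round(4))
plan(.4768,.1148,.0545,-4.4)
E
```

```text
y@0 -20.5 yslope 1.79 end 65.3 topz@0 -17.53 pitch -0.15 6166
y@0 20.1 yslope -1.71 end 65.3 topz@0 -17.49 pitch -0.14 6193
h1a [ 0.4741 -0.0164  0.04  ]
h1b [ 0.4573 -0.0172  0.04  ]
h2a [ 0.4749 -0.1028  0.04  ]
h2b [ 0.4558 -0.1038  0.04  ]
pos [0.4767 0.1146 0.0699] heading -4.42 | turn [-0.02  0.   -0.02] shift [ 0.2  0.1 15.4]
```

Request:
{"fn": "play_rows", "kwargs": {"rows": [[[0,0,0],[1,2,8],0.388],[[0,0,0],[0,0,4],0.388],[[0,0,0],[0,0,2],0.388],[[0,0,0],[0,0,1.5],0.388],[[0,0,0],[0,0,0],0.388],[[0,0,0],[0,0,0],0.388]]}}

```text
t: 15.38
tcp_pos: [0.4787, 0.1155, 0.0544]
tool_rot: [0.734, 0.679, -0.0, -0.0]
force: [0.2, 0.8, -1.1]
finger_gap: 0.616
gripper_force: 16.7
```

```bash
python3 -c "
from h import *
handles2(); print(tool()[0])"
```

```text
y@0 -20.5 yslope 1.98 end 65.3 topz@0 -17.33 pitch 1.25 6146
y@0 20.2 yslope -1.79 end 65.2 topz@0 -17.37 pitch 1.26 6136
[0.47882425 0.11547421 0.05453087]
```

Request:
{"fn": "play_rows", "kwargs": {"rows": [[[0,0,0],[0,0,-5],0.388],[[0,0,0],[0,1.5,0],0.388],[[0,0,0],[0,0,3],0.388],[[0,0,0],[0,0,2],0.388],[[0,0,0],[0,0,0],0.388],[[0,0,0],[0,0,0],0.388]]}}

```text
t: 15.93
tcp_pos: [0.4805, 0.1153, 0.0544]
tool_rot: [0.734, 0.679, 0.0, 0.0]
force: [-0.2, -0.2, -0.3]
finger_gap: 0.614
gripper_force: 16.8
```

```bash
python3 -c "
from h import *
handles2(); print(tool()[0])"
```

```text
y@0 -20.5 yslope 1.73 end 65.3 topz@0 -17.40 pitch 1.64 6107
y@0 20.2 yslope -1.72 end 65.3 topz@0 -17.26 pitch 1.57 6109
[0.4804937  0.11529736 0.05445934]
```

Request:
{"fn": "play_rows", "kwargs": {"rows": [[[0,0,0],[0,-2,-6],0.388],[[0,0,0],[0,0,-10],0.365],[[0,0,0],[0,0,0],0.365],[[0,0,0],[0,0,0],0.365]]}}

```text
t: 16.32
tcp_pos: [0.4788, 0.1156, 0.0714]
tool_rot: [0.734, 0.679, 0.001, 0.001]
force: [-0.3, 0.5, -1.1]
finger_gap: 0.63
gripper_force: 15.6
```

```bash
cat > t.py <<'E'
from h import *
from scipy.optimize import differential_evolution
import sys
np.savez('pics/top_t6.npz',**np.load('pics/top.npz')) if len(sys.argv)>1 else None
v,u=np.mgrid[0:480,0:640]
def topfit(D,p,c):
    P=cloud(D,c); P0,r=tool()
    m=(P[...,2]>.047)&(P[...,2]<.1)&(P[...,1]>-.035)&(P[...,1]<.035)&(P[...,0]>.41)&(P[...,0]<.53)
    q=P[m]; return q
D=[];I=[]
for i in range(6): p,d,c=grab('top'); D.append(d); I.append(p.astype(float))
d=np.median(D,0); p=np.mean(I,0).astype(np.uint8); np.savez('pics/avg.npz',p=p,d=d,vfov=c['vfov'],cx=c['cx'],cy=c['cy'],xyz=c['xyz'],att=c['attitude'])
P0,r=tool(); X=r.as_matrix()[:2,0]; Y=r.as_matrix()[:2,1]
q=topfit(d,p,c); a=(q[:,:2]-P0[:2])@X*1e3; b=(q[:,:2]-P0[:2])@Y*1e3
print('tcp',P0.round(4),'jaw end along',-a.min().round(1),'(135 ideal)')
for lo in range(-140,-85,6):
    s=(a>=lo)&(a<lo+6)
    if s.sum()>3: print(lo,s.sum(),'b',b[s].min().round(1),b[s].max().round(1),'mean',b[s].mean().round(2),'z',np.median(q[s,2]).round(4))
E
python3 t.py x; python3 - <<'E'
from h import *
from scipy.optimize import differential_evolution
p,d,c=load('top_t6'); 
f=240/np.tan(np.radians(c['vfov'])/2); v,u=np.mgrid[0:480,0:640]
rr=np.stack([(u-c['cx'])/f,(v-c['cy'])/f,np.ones_like(u,float)],-1)@rot(c).T; o=np.array(c['xyz'])
W=(o+rr*((.040-o[2])/rr[...,2])[...,None])[...,:2]
# supersampled model -> predicted brightness
def inside(loc):
    x,y=loc[...,0],loc[...,1]; r_=np.hypot(x,y)
    return ((r_>23.2)&(r_<29.2)&~((x<-20)&(abs(y)<3)))|((x<-28)&(x>-43)&(abs(abs(y)-9)<7)&~((abs(x+35.5)<4.5)&(abs(abs(y)-9)<4)))
g=cv2.cvtColor(p,cv2.COLOR_RGB2GRAY).astype(float)
off=np.array([(i,j) for i in (-.9,-.3,.3,.9) for j in (-.9,-.3,.3,.9)])
for nm,g0 in dict(c1=(.464,-.050),c2=(.469,-.137)).items():
    k=np.hypot(*(W-g0).transpose(2,0,1))<.038; Q=W[k]*1e3; G=g[k]
    def cost(x):
        a=np.radians(x[2]); t=Q[:,None]-x[:2]*1e3+off
        loc=np.stack([t[...,0]*np.cos(a)+t[...,1]*np.sin(a),-t[...,0]*np.sin(a)+t[...,1]*np.cos(a)],-1)
        return -np.corrcoef(-inside(loc).mean(1),G)[0,1]
    s=differential_evolution(cost,[(g0[0]-.008,g0[0]+.008),(g0[1]-.008,g0[1]+.008),(-105,-75)],seed=1,maxiter=60,popsize=10)
    a=np.radians(s.x[2]); print(nm,s.x.round(4),'corr',round(-s.fun,3),'eyemid',(s.x[:2]-.0355*np.array([np.cos(a),np.sin(a)])).round(4))
E
```

```text
tcp [0.4782 0.1155 0.0703] jaw end along 138.0 (135 ideal)
-140 17 b -15.7 10.4 mean -2.01 z 0.0637
-134 30 b -15.8 15.3 mean -0.65 z 0.0774
-128 23 b -15.5 11.0 mean -1.24 z 0.0846
-122 21 b -15.1 10.8 mean -3.48 z 0.0855
-116 23 b -14.5 10.5 mean -1.78 z 0.0855
-110 21 b -14.4 10.0 mean -1.0 z 0.0854
-104 20 b -13.9 9.5 mean -3.7 z 0.0853
-98 24 b -13.3 8.9 mean -2.15 z 0.0851
-92 20 b -13.1 8.8 mean -0.94 z 0.085
-86 16 b -11.7 8.1 mean -1.77 z 0.085
c1 [ 4.63200e-01 -5.03000e-02 -9.28515e+01] corr 0.865 eyemid [ 0.4649 -0.0148]
c2 [  0.4686  -0.1374 -85.215 ] corr 0.872 eyemid [ 0.4657 -0.102 ]
```

Request:
{"fn": "play_rows", "kwargs": {"rows": [[[0,0,0],[1.2,-0.8,8],0.365],[[0,0,0],[0,0,4],0.365],[[0,0,0],[0,0,2],0.365],[[0,0,0],[0,0,2],0.365],[[0,0,0],[0,0,0],0.365],[[0,0,0],[0,0,0],0.365]]}}

```text
t: 17.12
tcp_pos: [0.4775, 0.1168, 0.0542]
tool_rot: [0.734, 0.679, -0.0, -0.0]
force: [-0.3, -0.1, -2.3]
finger_gap: 0.634
gripper_force: 15.5
```

```bash
python3 -c "
from h import *
handles2(); print(tool()[0])"
```

```text
y@0 -21.4 yslope 0.66 end 65.4 topz@0 -17.84 pitch 0.25 6300
y@0 21.1 yslope -0.64 end 65.4 topz@0 -17.79 pitch 0.27 6305
[0.47763926 0.11676849 0.05441434]
```

Request:
{"fn": "play_rows", "kwargs": {"rows": [[[0,0,0],[0,0,-5],0.365],[[0,0,0],[1.5,0,0],0.365],[[0,0,0],[0,0,3],0.365],[[0,0,0],[0,0,2],0.365],[[0,0,0],[0,0,0],0.365],[[0,0,0],[0,0,0],0.365]]}}

```text
t: 17.67
tcp_pos: [0.4775, 0.1183, 0.0543]
tool_rot: [0.734, 0.679, -0.0, -0.0]
force: [0.5, -0.2, -2.9]
finger_gap: 0.635
gripper_force: 15.6
```

```bash
python3 -c "
from h import *
handles2(); print(tool()[0])"
```

```text
y@0 -21.3 yslope 0.64 end 65.4 topz@0 -17.82 pitch 0.30 6295
y@0 21.1 yslope -0.63 end 65.4 topz@0 -17.77 pitch 0.28 6301
[0.47761162 0.11826029 0.05435503]
```

Request:
{"fn": "play_rows", "kwargs": {"rows": [[[0,0,0],[-0.5,0,0.8],0.365],[[0,0,0],[0,0,0.6],0.39],[[0,0,0],[0,0,0],0.42],[[0,0,0],[0,0,-0.3],0.45],[[0,0,0],[0,0,-0.3],0.48],[[0,0,0],[0,0,-0.3],0.51],[[0,0,0],[0,0,-0.3],0.54],[[0,0,0],[0,0,-0.3],0.57],[[0,0,0],[0,0,-0.3],0.6],[[0,0,0],[0,0,-0.2],0.62],[[0,0,0],[0,0,0],0.62],[[0,0,0],[0,0,0],0.62]]}}

```text
t: 18.72
tcp_pos: [0.4777, 0.1178, 0.0551]
tool_rot: [0.734, 0.679, 0.0, 0.0]
force: [0.5, -0.3, -1.2]
finger_gap: 0.389
gripper_force: 29.5
```

```bash
python3 - <<'E'
from h import *
s=sense(); print(s['finger_gap'],s['gripper_force'],s['force'],s['tcp_pos']); handles2()
p,d,c=grab('top'); a=p[228:300,250:400]; b,_,_=grab('scene')
save('t7',np.vstack([cv2.resize(a,(780,374),interpolation=cv2.INTER_CUBIC),cv2.resize(b[200:260,230:390],(780,225)[:2],interpolation=cv2.INTER_CUBIC)]))
E
```

```text
0.38894007506045786 29.47314441204071 [ 0.52216395 -0.25659024 -1.22878217] [0.47773442 0.11775629 0.05512966]
y@0 -9.4 yslope 7.72 end 62.8 topz@0 -14.71 pitch 0.32 4591
y@0 9.0 yslope -7.33 end 62.7 topz@0 -14.69 pitch 0.36 4563
```

Request:
{"fn": "play_rows", "kwargs": {"rows": [[[0,0,0],[0,0,-2],0.62],[[0,0,0],[0,0,-4],0.62],[[0,0,0],[0,0,-8],0.62],[[0,0,0],[0,0,-15],0.62],[[0,0,0],[0,0,-20],0.62],[[0,0,0],[0,0,-20],0.62],[[0,0,0],[0,0,-20],0.62],[[0,0,0],[0,0,-11],0.62],[[0,0,0],[0,0,0],0.62],[[0,0,0],[0,0,0],0.62]]}}

```text
t: 19.7
tcp_pos: [0.4779, 0.1178, 0.156]
tool_rot: [0.734, 0.679, 0.001, 0.001]
force: [-0.4, 1.3, -3.0]
finger_gap: 0.387
gripper_force: 29.3
```

```bash
python3 - <<'E'
from h import *
s=sense(); print(s['finger_gap'],s['gripper_force'],s['force'],s['tcp_pos']); handles2()
D=[];I=[]
for i in range(4): p,d,c=grab('top'); D.append(d); I.append(p.astype(float))
p=np.mean(I,0).astype(np.uint8); d=np.median(D,0); np.savez('pics/held.npz',p=p,d=d,vfov=c['vfov'],cx=c['cx'],cy=c['cy'],xyz=c['xyz'],att=c['attitude'])
save('t8',p[215:305,270:390],6)
P=cloud(d,c); q=P[215:305,270:390]; m=(q[...,2]>.1)&(q[...,2]<.17); print(m.sum()); v,u=np.nonzero(m); k=u+270>310; print(np.c_[u[k]+270,v[k]+215][:5], q[m][k][:,2].mean() if k.any() else '')
E
```

```text
0.3869298306460761 29.310716539621353 [-0.44785433  1.32545875 -2.96498788] [0.47788754 0.11784366 0.15599039]
y@0 -9.4 yslope 7.67 end 62.9 topz@0 -15.11 pitch -2.20 4599
y@0 9.3 yslope -7.64 end 62.8 topz@0 -15.09 pitch -2.20 4627
663
[[311 254]
 [311 255]
 [312 255]
 [319 255]
 [320 255]] 0.13357311228551727
```

View pics/t8.png

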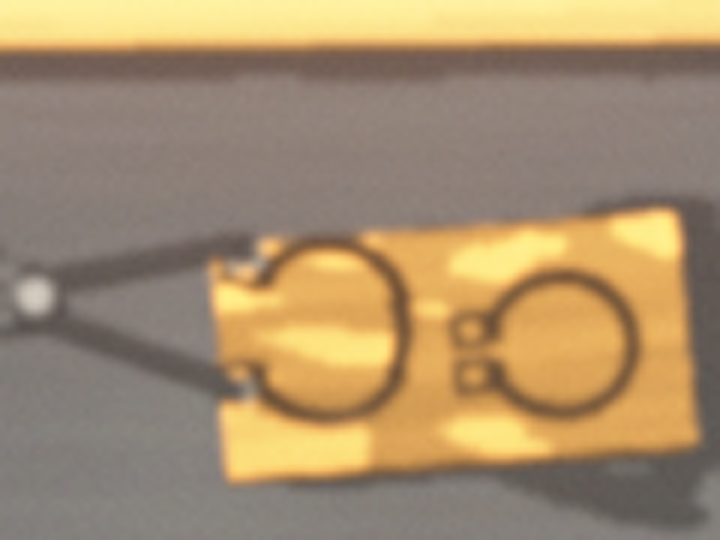

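The clip hangs spread on the tips, its ring around (330,328) in the crop. I fit its pose and both units in the top camera's frame.

```bash
cat > ring.py <<'E'
from h import *
from scipy.optimize import differential_evolution
from PIL import Image if False else None
E
cat > ring.py <<'E'
from h import *
from scipy.optimize import differential_evolution
def planepts(c,z):
    f=240/np.tan(np.radians(c['vfov'])/2); v,u=np.mgrid[0:480,0:640]
    rr=np.stack([(u-c['cx'])/f,(v-c['cy'])/f,np.ones_like(u,float)],-1)@rot(c).T; o=np.array(c['xyz'])
    return (o+rr*((z-o[2])/rr[...,2])[...,None])[...,:2]
def inside(loc,th):
    x,y=loc[...,0],abs(loc[...,1]); C,S=np.cos(th),np.sin(th)
    X=26+(x-26)*C-y*S; Y=(x-26)*S+y*C   # rotate back (arm opened by th)
    r=np.hypot(X,Y); return (r>23.2)&(r<29.2)&(X>-25)&(y>=0)
off=np.array([(i,j) for i in (-.9,-.3,.3,.9) for j in (-.9,-.3,.3,.9)])
def ringfit(p,c,z,g0,ang):
    W=planepts(c,z); g=cv2.cvtColor(p,cv2.COLOR_RGB2GRAY).astype(float)
    k=np.hypot(*(W-g0).transpose(2,0,1))<.045; Q=W[k]*1e3; G=np.minimum(g[k],140)
    def cost(x):
        a=np.radians(x[2]); t=Q[:,None]-x[:2]*1e3+off
        loc=np.stack([t[...,0]*np.cos(a)+t[...,1]*np.sin(a),-t[...,0]*np.sin(a)+t[...,1]*np.cos(a)],-1)
        w=(loc[:,0,0]>-22); return -np.corrcoef(-inside(loc,x[3]).mean(1)[w],G[w])[0,1]
    s=differential_evolution(cost,[(g0[0]-.01,g0[0]+.01),(g0[1]-.01,g0[1]+.01),(ang-8,ang+8),(.08,.26)],seed=1,maxiter=80,popsize=10)
    return s.x,-s.fun
if __name__=='__main__':
    p,d,c=load('held'); f=588
    z=.156-.0151-.0056
    g0=onplane(270+328/6,215+328/6,z,c)[:2]; print('guess',g0)
    P0,r=tool(); X=r.as_matrix()[:2,0]; Y=r.as_matrix()[:2,1]
    for zz in (z,.141):
        x,k=ringfit(p,c,zz,g0,-94.4); print('ring',x.round(4),'corr',round(k,3)); e=x[:2]-P0[:2]; print(' rel tool: ahead %.1f lat %.1f'%(-e@X*1e3,e@Y*1e3))
    P=cloud(d,c)
    for n0 in [(.430,-.3357),(.5201,-.3986)]:
        S=P.reshape(-1,3); S=S[np.hypot(*(S[:,:2]-n0).T)<.045]
        for lo,hi in [(.097,.11),(.071,.083)]:
            s=S[(S[:,2]>lo)&(S[:,2]<hi)][:,:2].astype(np.float32); (a,b),rad=cv2.minEnclosingCircle(s); print('unit',n0,'circ',round(a,4),round(b,4),round(rad,4),len(s),s.mean(0).round(4))
E
python3 ring.py
```

```text
guess [ 0.46285758 -0.04690644]
ring [ 4.6350e-01 -4.5300e-02 -8.9458e+01  2.1400e-01] corr 0.85
 rel tool: ahead 163.6 lat -0.9
ring [ 4.6280e-01 -4.5200e-02 -9.0911e+01  2.1960e-01] corr 0.852
 rel tool: ahead 163.6 lat -1.6
unit (0.43, -0.3357) circ 0.4292 -0.3352 0.0121 98 [ 0.4287 -0.3347]
unit (0.43, -0.3357) circ 0.4285 -0.3355 0.0251 283 [ 0.4275 -0.333 ]
unit (0.5201, -0.3986) circ 0.5186 -0.3984 0.0118 93 [ 0.5185 -0.3979]
unit (0.5201, -0.3986) circ 0.5189 -0.3984 0.025 268 [ 0.517  -0.3951]
```

Request:
{"fn": "play_rows", "kwargs": {"rows": [[[0,0,0],[-10,2,0],0.62],[[0,0,0],[-20,5,0],0.62],[[0,0,0],[-30,7,0],0.62],[[0,0,0],[-35,8,0],0.62],[[0,0,0],[-35,8,0],0.62],[[0,0,0],[-35,8,0],0.62],[[0,0,0],[-35,8,0],0.62],[[0,0,0],[-35,8,0],0.62],[[0,0,0],[-35,8,0],0.62],[[0,0,0],[-35,8,0],0.62],[[0,0,0],[-25,6,0],0.62],[[0,0,0],[-15,4,0],0.62]]}}

```text
t: 20.95
tcp_pos: [0.531, -0.2367, 0.1545]
tool_rot: [0.735, 0.678, -0.0, 0.001]
force: [0.3, 0.0, -1.8]
finger_gap: 0.389
gripper_force: 29.3
```

Request:
{"fn": "play_rows", "kwargs": {"rows": [[[0,0,0],[-4.6,4.6,0],0.62],[[0,-1.1,0],[0,0,0],0.62],[[0,-1.1,0],[0,0,0],0.62],[[0,0,0],[0,0,0],0.62],[[0,0,0],[0,0,0],0.62],[[0,0,0],[0,0,0],0.62]]}}

```text
t: 21.45
tcp_pos: [0.535, -0.2355, 0.1552]
tool_rot: [0.733, 0.68, -0.014, 0.013]
force: [0.9, -0.4, -2.6]
finger_gap: 0.386
gripper_force: 29.3
```

```bash
cat > chk.py <<'E'
from ring import *
import sys
ang=float(sys.argv[1]); ux,uy=float(sys.argv[2]),float(sys.argv[3]); zc=float(sys.argv[4])
s=sense(); print('gap',s['finger_gap'].__round__(3),'gf',round(s['gripper_force'],1),'F',np.round(s['force'],1),'tcp',np.round(s['tcp_pos'],4)); M=tool()[1].as_matrix(); print('toolx z-comp(deg)',np.degrees(M[2,0]).round(2)); handles2()
I=[]; D=[]
for i in range(4): p,d,c=grab('top'); I.append(p.astype(float)); D.append(d)
p=np.mean(I,0).astype(np.uint8); d=np.median(D,0); np.savez('pics/chk.npz',p=p,d=d,vfov=c['vfov'],cx=c['cx'],cy=c['cy'],xyz=c['xyz'],att=c['attitude'])
P=cloud(d,c); S=P.reshape(-1,3)
S=S[np.hypot(*(S[:,:2]-(ux-.0014,uy+.0002)).T)<.03]; t=S[(S[:,2]>.098)&(S[:,2]<.107)][:,:2].astype(np.float32)
if len(t)>20: print('nose top',cv2.minEnclosingCircle(t),len(t))
a=np.radians(ang); P0=tool()[0]
g0=P0[:2]+.1645*np.array([np.cos(a),np.sin(a)]); print('guess',g0.round(4))
x,k=ringfit(p,c,zc,g0,ang); print('ring',x.round(4),'corr',round(k,3)); X=M[:2,0]; Y=M[:2,1]; e=x[:2]-P0[:2]; print(' rel tool ahead %.1f lat %.1f'%(-e@X*1e3,e@Y*1e3))
E
python3 chk.py -94.4 .5201 -.3986 .141
```

```text
gap 0.386 gf 29.3 F [ 0.9 -0.4 -2.6] tcp [ 0.535  -0.2355  0.1552]
toolx z-comp(deg) -2.17
y@0 -9.4 yslope 7.66 end 62.8 topz@0 -15.00 pitch -2.07 4630
y@0 9.1 yslope -7.43 end 62.8 topz@0 -15.11 pitch -1.91 4557
nose top ((0.5191948413848877, -0.39845597743988037), 0.011966262944042683) 88
guess [ 0.5226 -0.4011]
ring [   0.5218   -0.3983 -100.0633    0.1726] corr 0.36
 rel tool ahead 161.6 lat -1.3
```

Request:
{"fn": "play_rows", "kwargs": {"rows": [[[0,0,0],[-1.7,-2.4,0],0.62],[[0,0,0],[0,0,8],0.62],[[0,0,0],[0,0,10],0.62],[[0,0,0],[0,0,4],0.62],[[0,0,0],[0,0,0],0.62],[[0,0,0],[0,0,0],0.62],[[0,0,0],[0,0,0],0.62]]}}

```text
t: 22.28
tcp_pos: [0.5327, -0.2398, 0.133]
tool_rot: [0.734, 0.679, -0.014, 0.013]
force: [-0.2, -0.1, -1.6]
finger_gap: 0.386
gripper_force: 29.3
```

```bash
python3 chk.py -94.4 .5201 -.3986 .116; python3 - <<'E'
from h import *
p,d,c=load('chk'); save('t9',p[190:280,400:520],6)
E
```

```text
gap 0.386 gf 29.3 F [-0.2 -0.1 -1.6] tcp [ 0.5327 -0.2398  0.133 ]
toolx z-comp(deg) -2.2
y@0 -9.4 yslope 7.75 end 62.8 topz@0 -15.12 pitch -1.88 4642
y@0 9.1 yslope -7.47 end 62.8 topz@0 -15.07 pitch -1.86 4554
nose top ((0.5186222791671753, -0.39865759015083313), 0.012113877572119236) 91
guess [ 0.5201 -0.4038]
ring [  0.5194  -0.4025 -90.8168   0.1915] corr 0.334
 rel tool ahead 163.2 lat -0.7
```

View pics/t9.png

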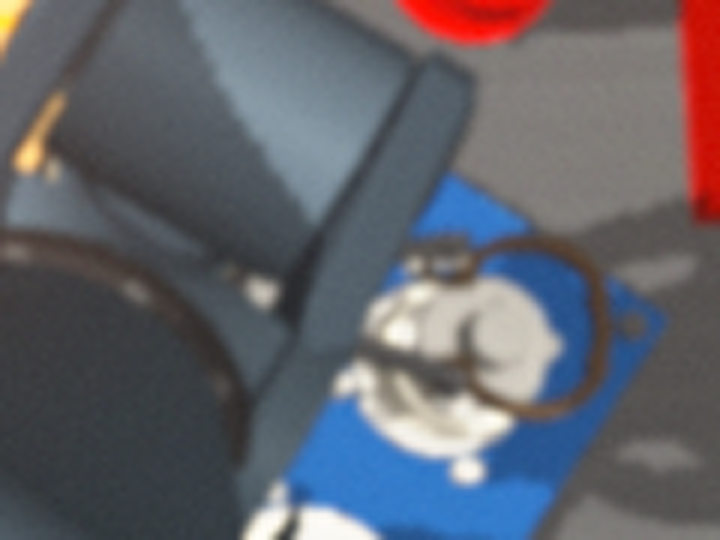

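```bash
python3 - <<'E'
from h import *
p,d,c=load('chk')
def proj(X):
    f=240/np.tan(np.radians(c['vfov'])/2); q=rot(c).T@(np.array(X)-c['xyz']); return ((c['cx']+f*q[0]/q[2]-400)*6+2.5,(c['cy']+f*q[1]/q[2]-190)*6+2.5)
print('nose top',proj((.5186,-.3987,.102)),'land',proj((.5187,-.3985,.077)),'ring fit',proj((.5194,-.4025,.116)))
P=cloud(d,c); m=(P[...,2]>.107)&(P[...,2]<.128); m[:, :470]=0; m[:225]=0;m[265:]=0;m[:,510:]=0
v,u=np.nonzero(m); print(len(u),'ring px extents crop u',(u.min()-400)*6,(u.max()-400)*6+5,'v',(v.min()-190)*6,(v.max()-190)*6+5, 'z',np.percentile(P[m][:,2],[10,50,90]).round(4))
q=P[m][:,:2]*1e3
from scipy.optimize import least_squares
print(q.min(0),q.max(0)); y=q[:,1]
for lo in range(-440,-385,5):
    s=(y>=lo)&(y<lo+5); 
    if s.sum(): print(lo,s.sum(),q[s,0].min().round(1),q[s,0].max().round(1),P[m][s,2].mean().round(4))
E
```

```text
nose top (np.float64(502.17083814047373), np.float64(334.6802311822044)) land (np.float64(482.4097348654125), np.float64(345.2191440025168)) ring fit (np.float64(523.5092158993201), np.float64(326.2243699141235))
278 ring px extents crop u 420 611 v 234 425 z [0.1157 0.118  0.1202]
[ 484.29428791 -433.49106368] [ 552.30809245 -363.5159273 ]
-435 25 503.4 539.4 0.1177
-430 48 494.6 543.1 0.1171
-425 21 492.3 547.9 0.1177
-420 18 488.2 550.1 0.1174
-415 14 486.1 550.4 0.1175
-410 16 485.8 552.3 0.1172
-405 15 484.3 552.1 0.1181
-400 14 485.9 552.3 0.1184
-395 14 486.1 550.5 0.1178
-390 20 488.1 547.8 0.1184
```

Request:
{"fn": "play_rows", "kwargs": {"rows": [[[0,0,0],[2.4,0,0],0.62],[[0,0,0],[0.3,0,8],0.62],[[0,0,0],[0.4,0,10],0.62],[[0,0,0],[0.4,0,10],0.62],[[0,0,0],[0.2,0,6],0.62],[[0,0,0],[0.1,0,3],0.62],[[0,0,0],[0.1,0,3],0.62],[[0,0,0],[0,0,0],0.62],[[0,0,0],[0,0,0],0.62]]}}

```text
t: 23.28
tcp_pos: [0.5328, -0.2374, 0.0929]
tool_rot: [0.734, 0.679, -0.014, 0.013]
force: [0.4, -0.3, -2.4]
finger_gap: 0.388
gripper_force: 29.3
```

```bash
cat > st.py <<'E'
from h import *
s=sense(); print('gap',round(s['finger_gap'],3),'gf',round(s['gripper_force'],1),'F',np.round(s['force'],1),'tcp',np.round(s['tcp_pos'],4),'T',np.round(s['ft_torque'],2)); handles2()
E
python3 st.py
```

```text
gap 0.388 gf 29.3 F [ 0.4 -0.3 -2.4] tcp [ 0.5328 -0.2374  0.0929] T [ 0.14 -0.    0.02]
y@0 -9.4 yslope 7.64 end 62.8 topz@0 -15.05 pitch -1.91 4583
y@0 9.1 yslope -7.43 end 62.9 topz@0 -15.01 pitch -1.97 4626
```

Request:
{"fn": "play_rows", "kwargs": {"rows": [[[0,0,0],[0.2,0,4],0.62],[[0,0,0],[0.1,0,3],0.62],[[0,0,0],[0.1,0,2],0.62],[[0,0,0],[0,0,1],0.62],[[0,0,0],[0,0,0],0.62],[[0,0,0],[0,0,0],0.62]]}}

```text
t: 23.83
tcp_pos: [0.5327, -0.2373, 0.083]
tool_rot: [0.734, 0.679, -0.014, 0.013]
force: [0.3, 0.9, -2.6]
finger_gap: 0.388
gripper_force: 29.3
```

```bash
python3 st.py
```

```text
gap 0.388 gf 29.3 F [ 0.3  0.9 -2.6] tcp [ 0.5327 -0.2373  0.083 ] T [ 0.16  0.02 -0.02]
y@0 -9.4 yslope 7.77 end 62.8 topz@0 -15.01 pitch -1.98 4637
y@0 9.0 yslope -7.31 end 62.8 topz@0 -15.02 pitch -1.91 4560
```

Request:
{"fn": "play_rows", "kwargs": {"rows": [[[0,0,0],[0,0,1],0.62],[[0,0,0],[0,0,1],0.62],[[0,0,0],[0,0,0],0.62]]}}

```text
t: 24.13
tcp_pos: [0.5328, -0.2374, 0.081]
tool_rot: [0.734, 0.679, -0.014, 0.013]
force: [-0.5, -0.1, -2.0]
finger_gap: 0.389
gripper_force: 29.3
```

```bash
python3 st.py
```

```text
gap 0.389 gf 29.3 F [-0.5 -0.1 -2. ] tcp [ 0.5328 -0.2374  0.081 ] T [0.04 0.04 0.03]
y@0 -9.5 yslope 7.70 end 62.8 topz@0 -14.92 pitch -1.68 4629
y@0 9.2 yslope -7.49 end 62.8 topz@0 -14.99 pitch -1.58 4569
```

Request:
{"fn": "play_rows", "kwargs": {"rows": [[[0,0,0],[0,0,0.5],0.59],[[0,0,0],[0,0,0.4],0.56],[[0,0,0],[0,0,0.4],0.53],[[0,0,0],[0,0,0.4],0.5],[[0,0,0],[0,0,0.4],0.47],[[0,0,0],[0,0,0.4],0.44],[[0,0,0],[0,0,0.4],0.41],[[0,0,0],[0,0,0.3],0.38],[[0,0,0],[0,0,0],0.365],[[0,0,0],[0,0,0],0.365],[[0,0,0],[0,0,0],0.365],[[0,0,0],[0,0,0],0.365]]}}

```text
t: 25.18
tcp_pos: [0.5325, -0.2373, 0.0778]
tool_rot: [0.734, 0.679, -0.014, 0.013]
force: [0.5, 2.4, -2.9]
finger_gap: 0.634
gripper_force: 16.2
```

```bash
python3 st.py
```

```text
gap 0.634 gf 16.2 F [ 0.5  2.4 -2.9] tcp [ 0.5325 -0.2373  0.0778] T [ 0.56 -0.02 -0.05]
y@0 -21.3 yslope 0.58 end 65.5 topz@0 -17.88 pitch -0.93 6299
y@0 21.1 yslope -0.63 end 65.5 topz@0 -17.74 pitch -1.09 6266
```

Request:
{"fn": "play_rows", "kwargs": {"rows": [[[0,0,0],[1.3,0,0],0.365],[[0,0,0],[0,0,0],0.365],[[0,0,0],[-0.1,0,-3],0.365],[[0,0,0],[-0.2,0,-5],0.365],[[0,0,0],[-0.3,0,-8],0.365],[[0,0,0],[-0.6,0,-15],0.365],[[0,0,0],[-0.8,0,-20],0.365],[[0,0,0],[-0.8,0,-20],0.365],[[0,1.1,0],[0,0,0],0.38],[[0,1.1,0],[0,0,0],0.388],[[0,0,0],[0,0,0],0.388]]}}

```text
t: 26.15
tcp_pos: [0.5326, -0.237, 0.1488]
tool_rot: [0.734, 0.679, 0.0, -0.0]
force: [0.4, -0.8, -3.1]
finger_gap: 0.616
gripper_force: 16.5
```

Request:
{"fn": "play_rows", "kwargs": {"rows": [[[0,0,0],[10,0,0],0.388],[[0,0,0],[25,0,0],0.388],[[0,0,0],[35,0,0],0.388],[[0,0,0],[35,0,0],0.388],[[0,0,0],[35,0,0],0.388],[[0,0,0],[35,0,0],0.388],[[0,0,0],[25,0,0],0.388],[[0,0,0],[10,0,0],0.388],[[0,0,0],[0,0,0],0.388]]}}

```text
t: 26.9
tcp_pos: [0.5478, -0.0238, 0.1478]
tool_rot: [0.732, 0.681, -0.001, -0.001]
force: [-0.4, -0.5, -2.6]
finger_gap: 0.615
gripper_force: 16.5
```

```bash
python3 st.py; python3 - <<'E'
from h import *
p,d,c=grab('top'); s,ds,cs=grab('scene')
save('t10',np.hstack([cv2.resize(p[200:290,430:530],(400,360),interpolation=cv2.INTER_CUBIC),cv2.resize(s[190:290,130:240],(396,360),interpolation=cv2.INTER_CUBIC)]))
E
```

```text
gap 0.615 gf 16.5 F [-0.4 -0.5 -2.6] tcp [ 0.5478 -0.0238  0.1478] T [ 0.06 -0.01  0.01]
y@0 -20.6 yslope 1.66 end 65.3 topz@0 -17.54 pitch -0.89 6171
y@0 20.3 yslope -1.58 end 65.3 topz@0 -17.45 pitch -0.88 6177
```

View pics/t10.png

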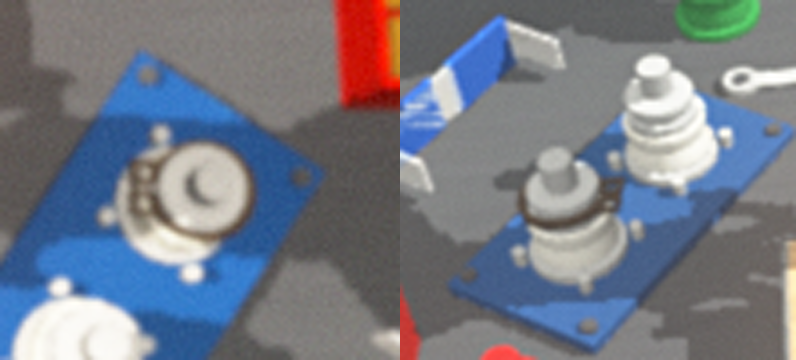

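The circlip sits closed in the groove of the far unit: dark ring at (205,190) on the left and (560,205) on the right. Next is clip 2.

```bash
python3 -c "
from h import *
plan(.4552,.0302,.1478,5.2)"
```

```text
pos [ 0.5489 -0.0277  0.1484] heading -4.43 | turn [-0.03  0.03 -9.63] shift [ 66.1 -88.1   0.6]
```

Request:
{"fn": "play_rows", "kwargs": {"rows": [[[0,0,-4.8],[0,0,0],0.38],[[0,0,-4.8],[0,0,0],0.365],[[0,0,0],[6,-8,0],0.365],[[0,0,0],[15,-20,0],0.365],[[0,0,0],[20,-27,0],0.365],[[0,0,0],[15,-20,0],0.365],[[0,0,0],[10,-13,0],0.365],[[0,0,0],[0,0,15],0.365],[[0,0,0],[0,0,25],0.365],[[0,0,0],[0,0,25],0.365],[[0,0,0],[0,0,10],0.365],[[0,0,0],[0,0,0],0.365]]}}

```text
t: 28.05
tcp_pos: [0.4534, 0.0303, 0.072]
tool_rot: [0.676, 0.737, -0.001, -0.002]
force: [-0.0, -0.4, -2.2]
finger_gap: 0.637
gripper_force: 15.6
```

```bash
python3 -c "
from h import *
plan(.4552,.0302,.0544,5.2)"; python3 st.py
```

```text
pos [0.4534 0.0303 0.072 ] heading 4.97 | turn [-0.29 -0.07 -0.23] shift [-0.3  1.7 17.6]
gap 0.637 gf 15.6 F [-0.  -0.4 -2.2] tcp [0.4534 0.0303 0.072 ] T [ 0.09  0.05 -0.08]
y@0 -21.3 yslope 0.60 end 65.5 topz@0 -17.95 pitch -0.66 6324
y@0 21.1 yslope -0.63 end 65.5 topz@0 -17.83 pitch -0.78 6277
```

Request:
{"fn": "play_rows", "kwargs": {"rows": [[[0,0,-0.2],[-0.3,1.7,0],0.365],[[0,0,0],[0,0,8],0.365],[[0,0,0],[0,0,5],0.365],[[0,0,0],[0,0,2.5],0.365],[[0,0,0],[0,0,2],0.365],[[0,0,0],[0,0,0],0.365],[[0,0,0],[0,0,0],0.365]]}}

```text
t: 28.68
tcp_pos: [0.4572, 0.0308, 0.0564]
tool_rot: [0.673, 0.74, 0.0, 0.0]
force: [-0.9, -0.7, -1.1]
finger_gap: 0.633
gripper_force: 15.6
```

```bash
python3 -c "
from h import *
plan(.4552,.0302,.0544,5.2)"; python3 st.py
```

```text
pos [0.4572 0.0308 0.0564] heading 5.39 | turn [0.01 0.01 0.19] shift [-0.4 -2.   2. ]
gap 0.633 gf 15.6 F [-0.9 -0.7 -1.1] tcp [0.4572 0.0308 0.0564] T [-0.05  0.03  0.01]
y@0 -21.3 yslope 0.56 end 65.4 topz@0 -17.85 pitch 0.51 6287
y@0 21.1 yslope -0.66 end 65.4 topz@0 -17.73 pitch 0.48 6246
```

Request:
{"fn": "play_rows", "kwargs": {"rows": [[[0,0,0],[0,0,-6],0.365],[[0,0,0.2],[-0.4,-2,0],0.365],[[0,0,0],[0,0,0],0.365],[[0,0,0],[0,0,3],0.365],[[0,0,0],[0,0,3],0.365],[[0,0,0],[0,0,2],0.365],[[0,0,0],[0,0,0],0.365],[[0,0,0],[0,0,0],0.365]]}}

```text
t: 29.4
tcp_pos: [0.455, 0.0302, 0.054]
tool_rot: [0.674, 0.738, -0.0, -0.0]
force: [-0.0, 0.3, -2.3]
finger_gap: 0.636
gripper_force: 15.6
```

```bash
python3 -c "
from h import *
plan(.4552,.0302,.0544,5.2)"; python3 st.py
```

```text
pos [0.455  0.0302 0.054 ] heading 5.18 | turn [-0.04 -0.01 -0.02] shift [ 0.   0.2 -0.4]
gap 0.636 gf 15.6 F [-0.   0.3 -2.3] tcp [0.455  0.0302 0.054 ] T [ 0.04 -0.02 -0.05]
y@0 -21.4 yslope 0.65 end 65.5 topz@0 -17.89 pitch -0.10 6305
y@0 21.1 yslope -0.69 end 65.5 topz@0 -17.74 pitch -0.27 6259
```

Request:
{"fn": "play_rows", "kwargs": {"rows": [[[0,0,0],[0,0,0.8],0.365],[[0,0,0],[0,0,0.3],0.39],[[0,0,0],[0,0,0],0.42],[[0,0,0],[0,0,-0.3],0.45],[[0,0,0],[0,0,-0.3],0.48],[[0,0,0],[0,0,-0.3],0.51],[[0,0,0],[0,0,-0.3],0.54],[[0,0,0],[0,0,-0.3],0.57],[[0,0,0],[0,0,-0.3],0.6],[[0,0,0],[0,0,-0.2],0.62],[[0,0,0],[0,0,0],0.62],[[0,0,0],[0,0,0],0.62]]}}

```text
t: 30.45
tcp_pos: [0.4552, 0.0301, 0.0553]
tool_rot: [0.674, 0.738, 0.0, 0.0]
force: [-0.5, 0.2, -2.3]
finger_gap: 0.386
gripper_force: 29.5
```

```bash
python3 st.py
```

```text
gap 0.386 gf 29.5 F [-0.5  0.2 -2.3] tcp [0.4552 0.0301 0.0553] T [0.02 0.01 0.01]
y@0 -9.4 yslope 7.57 end 62.9 topz@0 -14.57 pitch 0.18 4567
y@0 9.2 yslope -7.70 end 62.9 topz@0 -14.64 pitch 0.31 4555
```

Request:
{"fn": "play_rows", "kwargs": {"rows": [[[0,0,0],[0,0,-2],0.62],[[0,0,0],[0,0,-4],0.62],[[0,0,0],[0,0,-8],0.62],[[0,0,0],[0,0,-15],0.62],[[0,0,0],[0,0,-20],0.62],[[0,0,0],[0,0,-20],0.62],[[0,0,0],[0,0,-20],0.62],[[0,0,0],[0,0,-11],0.62],[[0,0,0],[0,0,0],0.62],[[0,0,0],[0,0,0],0.62]]}}

```text
t: 31.33
tcp_pos: [0.4553, 0.0302, 0.1561]
tool_rot: [0.674, 0.738, 0.001, 0.001]
force: [0.2, 1.1, -2.3]
finger_gap: 0.385
gripper_force: 29.3
```

```bash
python3 st.py; cat > rd.py <<'E'
from h import *
from scipy.optimize import least_squares
# held open ring, from top-camera depth, in tool axes
import sys
zc=float(sys.argv[1]) if len(sys.argv)>1 else None
d=[]
for i in range(4): p,dd,c=grab('top'); d.append(dd)
P=cloud(np.median(d,0),c); P0,r=tool(); M=r.as_matrix(); X=M[:2,0]/np.linalg.norm(M[:2,0]); Y=M[:2,1]/np.linalg.norm(M[:2,1])
S=P.reshape(-1,3); a=-(S[:,:2]-P0[:2])@X*1e3; b=(S[:,:2]-P0[:2])@Y*1e3
k=(a>141)&(a<205)&(abs(b)<45)&(S[:,2]>P0[2]-.032)&(S[:,2]<P0[2]-.006); a,b,z=a[k],b[k],S[k,2]
print('n',k.sum(),'z rel tcp',np.percentile((z-P0[2])*1e3,[10,50,90]).round(1),'back outer edge',a.max().round(1),'-> centre',(a.max()+.7-29.2).round(1),'lat mid',((b.max()+b.min())/2).round(1),b.min().round(1),b.max().round(1))
g=np.array([i for i in range(len(a))])
def res(x,t=.2):
    A=a-x[0]; B=abs(b-x[1]); C,S_=np.cos(t),np.sin(t); xx=26+(A-26)*C-B*S_; yy=(A-26)*S_+B*C
    return np.hypot(xx,yy)-26.2
s=least_squares(res,[164,0],loss='cauchy',f_scale=1.5); print('arc fit: ahead %.1f lat %.1f'%tuple(s.x),'rms',np.sqrt(np.mean(res(s.x)**2)).round(2))
E
python3 rd.py
```

```text
gap 0.385 gf 29.3 F [ 0.2  1.1 -2.3] tcp [0.4553 0.0302 0.1561] T [0.15 0.07 0.03]
y@0 -9.4 yslope 7.68 end 63.0 topz@0 -15.11 pitch -2.52 4646
y@0 9.1 yslope -7.53 end 62.9 topz@0 -15.08 pitch -2.59 4565
n 210 z rel tcp [-25.1 -22.8 -20.5] back outer edge 192.9 -> centre 164.4 lat mid -1.7 -35.6 32.3
arc fit: ahead 163.2 lat -2.1 rms 1.96
```

Request:
{"fn": "play_rows", "kwargs": {"rows": [[[0,0,0],[-10,-3,0],0.62],[[0,0,0],[-20,-6,0],0.62],[[0,0,0],[-30,-9,0],0.62],[[0,0,0],[-35,-10,0],0.62],[[0,0,0],[-35,-10,0],0.62],[[0,0,0],[-30,-9,0],0.62],[[0,0,0],[-25,-7,0],0.62],[[0,0,0],[-15,-4,0],0.62],[[0,-1.2,0],[0,0,0],0.62],[[0,-1.2,0],[0,0,0],0.62],[[0,0,0],[0,0,0],0.62],[[0,0,0],[0,0,0],0.62]]}}

```text
t: 32.58
tcp_pos: [0.4148, -0.1743, 0.1549]
tool_rot: [0.674, 0.738, -0.014, 0.015]
force: [0.2, 0.2, -2.3]
finger_gap: 0.384
gripper_force: 29.3
```

```bash
python3 st.py; python3 -c "
from h import *
plan(.4157,-.1746,.133,5.2)
c=get_calibration('top'); "; python3 rd.py
```

```text
gap 0.384 gf 29.3 F [ 0.2  0.2 -2.3] tcp [ 0.4148 -0.1743  0.1549] T [ 0.14  0.05 -0.  ]
y@0 -9.5 yslope 7.69 end 62.9 topz@0 -15.09 pitch -2.43 4631
y@0 9.2 yslope -7.66 end 62.8 topz@0 -15.00 pitch -2.53 4572
pos [ 0.4151 -0.1743  0.155 ] heading 5.19 | turn [-0.04  2.35 -0.01] shift [-0.3  0.6 22. ]
n 227 z rel tcp [-18.5 -16.3 -14.2] back outer edge 194.8 -> centre 166.3 lat mid -2.0 -35.4 31.4
arc fit: ahead 164.0 lat -1.9 rms 2.03
```

Request:
{"fn": "play_rows", "kwargs": {"rows": [[[0,0,0],[-0.3,0.6,0],0.62],[[0,0,0],[0.4,0,10],0.62],[[0,0,0],[0.5,0,12],0.62],[[0,0,0],[0,0,0],0.62],[[0,0,0],[0,0,0],0.62]]}}

```text
t: 33.25
tcp_pos: [0.4158, -0.1742, 0.133]
tool_rot: [0.674, 0.738, -0.014, 0.015]
force: [0.5, 0.3, -3.0]
finger_gap: 0.383
gripper_force: 29.3
```

```bash
python3 -c "
from h import *
plan(.4157,-.1746,.093,5.2)"; python3 rd.py; python3 chk.py -84.8 .43 -.3357 .118 | grep nose
```

```text
pos [ 0.4158 -0.1742  0.133 ] heading 5.21 | turn [-0.07  2.34  0.01] shift [-0.4 -0.2 40. ]
n 275 z rel tcp [-31.  -17.  -14.6] back outer edge 193.9 -> centre 165.4 lat mid -1.9 -35.6 31.8
arc fit: ahead 163.9 lat -2.1 rms 10.02
nose top ((0.4228958785533905, -0.33342552185058594), 0.01765710860490799) 96
```

Request:
{"fn": "play_rows", "kwargs": {"rows": [[[0,0,0],[0.3,0,8],0.62],[[0,0,0],[0.4,0,10],0.62],[[0,0,0],[0.4,0,10],0.62],[[0,0,0],[0.3,0,6],0.62],[[0,0,0],[0.1,0,3],0.62],[[0,0,0],[0.1,0,3],0.62],[[0,0,0],[0,0,0],0.62],[[0,0,0],[0,0,0],0.62]]}}

```text
t: 34.37
tcp_pos: [0.4162, -0.1747, 0.0932]
tool_rot: [0.674, 0.738, -0.014, 0.016]
force: [1.5, -0.2, -2.4]
finger_gap: 0.389
gripper_force: 29.3
```

```bash
python3 st.py
```

```text
gap 0.389 gf 29.3 F [ 1.5 -0.2 -2.4] tcp [ 0.4162 -0.1747  0.0932] T [0.18 0.05 0.01]
y@0 -9.4 yslope 7.64 end 62.9 topz@0 -15.07 pitch -2.44 4630
y@0 9.2 yslope -7.62 end 62.9 topz@0 -15.03 pitch -2.45 4584
```

Request:
{"fn": "play_rows", "kwargs": {"rows": [[[0,0,0],[0.2,0,4],0.62],[[0,0,0],[0.1,0,3],0.62],[[0,0,0],[0.1,0,2],0.62],[[0,0,0],[0,0,1],0.62],[[0,0,0],[0,0,0],0.62],[[0,0,0],[0,0,0],0.62]]}}

```text
t: 34.92
tcp_pos: [0.4161, -0.1746, 0.0831]
tool_rot: [0.674, 0.738, -0.014, 0.015]
force: [0.6, -0.1, -1.9]
finger_gap: 0.385
gripper_force: 29.3
```

```bash
python3 st.py
```

```text
gap 0.385 gf 29.3 F [ 0.6 -0.1 -1.9] tcp [ 0.4161 -0.1746  0.0831] T [ 0.12 -0.    0.01]
y@0 -9.3 yslope 7.46 end 62.8 topz@0 -15.04 pitch -2.35 4611
y@0 9.1 yslope -7.51 end 62.9 topz@0 -14.98 pitch -2.34 4599
```

Request:
{"fn": "play_rows", "kwargs": {"rows": [[[0,0,0],[0,0,1],0.62],[[0,0,0],[0,0,1],0.62],[[0,0,0],[0,0,0],0.62]]}}

```text
t: 35.22
tcp_pos: [0.4161, -0.1748, 0.0812]
tool_rot: [0.674, 0.738, -0.014, 0.015]
force: [-0.1, -0.8, -2.3]
finger_gap: 0.389
gripper_force: 29.3
```

```bash
python3 st.py
```

```text
gap 0.389 gf 29.3 F [-0.1 -0.8 -2.3] tcp [ 0.4161 -0.1748  0.0812] T [ 0.07  0.03 -0.02]
y@0 -9.4 yslope 7.43 end 62.9 topz@0 -14.96 pitch -1.90 4611
y@0 9.2 yslope -7.70 end 62.9 topz@0 -14.94 pitch -1.96 4581
```

Contact with the collar shows in the pitch, as it did the first time. I release in the same way.

Request:
{"fn": "play_rows", "kwargs": {"rows": [[[0,0,0],[0,0,0.5],0.59],[[0,0,0],[0,0,0.4],0.56],[[0,0,0],[0,0,0.4],0.53],[[0,0,0],[0,0,0.4],0.5],[[0,0,0],[0,0,0.4],0.47],[[0,0,0],[0,0,0.4],0.44],[[0,0,0],[0,0,0.4],0.41],[[0,0,0],[0,0,0.3],0.38],[[0,0,0],[0,0,0],0.365],[[0,0,0],[0,0,0],0.365],[[0,0,0],[0,0,0],0.365],[[0,0,0],[0,0,0],0.365]]}}

```text
t: 36.27
tcp_pos: [0.416, -0.1747, 0.078]
tool_rot: [0.674, 0.738, -0.014, 0.015]
force: [0.0, 1.7, -2.1]
finger_gap: 0.637
gripper_force: 16.0
```

```bash
python3 st.py
```

```text
gap 0.637 gf 16.0 F [ 0.   1.7 -2.1] tcp [ 0.416  -0.1747  0.078 ] T [0.48 0.13 0.01]
y@0 -21.2 yslope 0.54 end 65.5 topz@0 -17.85 pitch -1.25 6316
y@0 21.1 yslope -0.62 end 65.5 topz@0 -17.89 pitch -1.10 6326
```

Request:
{"fn": "play_rows", "kwargs": {"rows": [[[0,0,0],[1.3,0,0],0.365],[[0,0,0],[0,0,0],0.365],[[0,0,0],[-0.1,0,-3],0.365],[[0,0,0],[-0.2,0,-5],0.365],[[0,0,0],[-0.4,0,-8],0.365],[[0,0,0],[-0.7,0,-15],0.365],[[0,0,0],[-0.9,0,-20],0.365],[[0,0,0],[-0.9,0,-20],0.365],[[0,1.2,0],[0,0,0],0.38],[[0,1.2,0],[0,0,0],0.388],[[0,0,0],[0,0,0],0.388]]}}

```text
t: 37.23
tcp_pos: [0.417, -0.1749, 0.1505]
tool_rot: [0.675, 0.738, 0.0, 0.002]
force: [0.0, 1.1, -1.8]
finger_gap: 0.619
gripper_force: 16.5
```

Request:
{"fn": "play_rows", "kwargs": {"rows": [[[0,0,0],[10,0,0],0.388],[[0,0,0],[25,0,0],0.388],[[0,0,0],[35,0,0],0.388],[[0,0,0],[35,0,0],0.388],[[0,0,0],[35,0,0],0.388],[[0,0,0],[35,0,0],0.388],[[0,0,0],[25,0,0],0.388],[[0,0,0],[10,0,0],0.388],[[0,0,0],[0,0,0],0.388]]}}

```text
t: 37.98
tcp_pos: [0.3956, 0.0377, 0.1491]
tool_rot: [0.673, 0.74, -0.0, -0.001]
force: [-0.4, 0.3, -2.3]
finger_gap: 0.617
gripper_force: 16.5
```

```bash
python3 st.py; python3 - <<'E'
from h import *
p,d,c=grab('top'); s,ds,cs=grab('scene')
save('t11',np.hstack([cv2.resize(p[200:330,410:530],(370,400),interpolation=cv2.INTER_CUBIC),cv2.resize(s[190:290,130:240],(420,400),interpolation=cv2.INTER_CUBIC)]))
plan(.4575,.1893,.12,48.3)
E
```

```text
gap 0.617 gf 16.5 F [-0.4  0.3 -2.3] tcp [0.3956 0.0377 0.1491] T [ 0.05  0.03 -0.03]
y@0 -20.5 yslope 1.54 end 65.4 topz@0 -17.57 pitch -1.23 6205
y@0 20.2 yslope -1.57 end 65.5 topz@0 -17.48 pitch -1.27 6179
pos [0.3976 0.0348 0.1491] heading 5.19 | turn [ 4.000e-02  6.000e-02 -4.311e+01] shift [ 58.1 155.2  29.1]
```

View pics/t11.png

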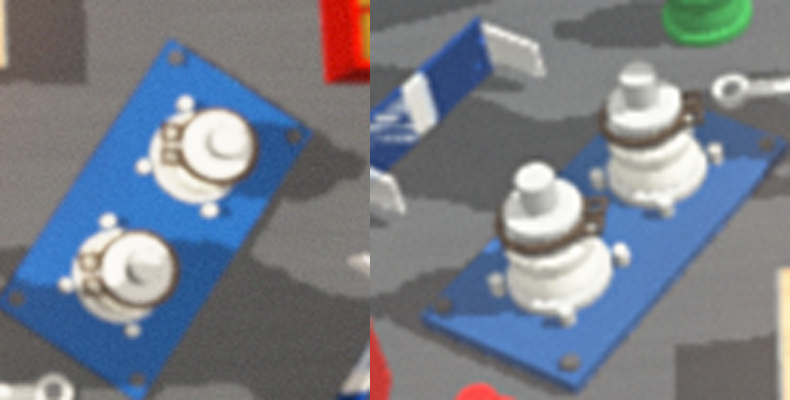

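Both units now carry closed circlips: dark rings at (215,145) and (135,265) on the left. I return the pliers to their block.

Request:
{"fn": "play_rows", "kwargs": {"rows": [[[0,0,-5.4],[0,0,0],0.388],[[0,0,-5.4],[0,0,0],0.388],[[0,0,-5.4],[0,0,0],0.388],[[0,0,-5.4],[0,0,0],0.388],[[0,0,-5.4],[0,0,0],0.388],[[0,0,-5.4],[0,0,0],0.388],[[0,0,-5.4],[0,0,0],0.388],[[0,0,-5.3],[0,0,0],0.388]]}}

```text
t: 38.8
tcp_pos: [0.3977, 0.0338, 0.149]
tool_rot: [0.355, 0.935, -0.0, 0.0]
force: [0.1, -0.7, -1.8]
finger_gap: 0.614
gripper_force: 16.5
```

Request:
{"fn": "play_rows", "kwargs": {"rows": [[[0,0,0],[6,15,0],0.388],[[0,0,0],[11,30,0],0.388],[[0,0,0],[13,35,0],0.388],[[0,0,0],[13,35,0],0.388],[[0,0,0],[10,28,0],0.388],[[0,0,0],[5,12,0],0.388],[[0,0,0],[0,0,20],0.388],[[0,0,0],[0,0,25],0.388],[[0,0,0],[0,0,25],0.388],[[0,0,0],[0,0,15],0.388],[[0,0,0],[0,0,0],0.388],[[0,0,0],[0,0,0],0.388]]}}

```text
t: 39.8
tcp_pos: [0.4567, 0.1883, 0.0633]
tool_rot: [0.357, 0.934, -0.001, -0.001]
force: [-0.1, 0.6, -1.4]
finger_gap: 0.614
gripper_force: 16.5
```

```bash
python3 -c "
from h import *
plan(.4575,.1893,.0267,48.3)"
```

```text
pos [0.4567 0.1883 0.0633] heading 48.17 | turn [-0.12 -0.08 -0.13] shift [ 0.1  1.3 36.6]
```

Request:
{"fn": "play_rows", "kwargs": {"rows": [[[0,0,0],[0,1.2,10],0.388],[[0,0,0],[0,0,12],0.388],[[0,0,0],[0,0,8],0.388],[[0,0,0],[0,0,4],0.388],[[0,0,0],[0,0,2.4],0.388],[[0,0,0],[0,0,0],0.388],[[0,0,0],[0,0,0.4],0.36],[[0,0,0],[0,0,0],0.34],[[0,0,0],[0,0,0],0.3],[[0,0,0],[0,0,0],0.2],[[0,0,0],[0,0,0],0.15],[[0,0,0],[0,0,0],0.12]]}}

```text
t: 40.8
tcp_pos: [0.4579, 0.1906, 0.0274]
tool_rot: [0.356, 0.934, 0.0, 0.0]
force: [-0.2, 0.1, -0.0]
finger_gap: 0.877
gripper_force: 0.0
```

Request:
{"fn": "play_rows", "kwargs": {"rows": [[[0,0,0],[0,0,0],0.12],[[0,0,0],[0,0,-5],0.12],[[0,0,0],[0,0,-15],0.1],[[0,0,0],[0,0,-25],0.1],[[0,0,0],[0,0,-35],0.1],[[0,0,0],[0,0,-35],0.1],[[0,0,0],[0,0,-35],0.1],[[0,0,0],[0,0,-35],0],[[0,0,0],[0,0,-30],0],[[0,0,0],[0,0,0],0],[[0,0,0],[0,0,0],0]]}}

```text
t: 41.72
tcp_pos: [0.4585, 0.1908, 0.2444]
tool_rot: [0.356, 0.934, 0.001, 0.002]
force: [-0.0, 0.7, -0.9]
finger_gap: 1.002
gripper_force: 0.0
```

```bash
cat > pl.py <<'E'
from h import *
print(tool()[0])
p,d,c=grab('wrist'); P=cloud(d,c); hsv=cv2.cvtColor(p,cv2.COLOR_RGB2HSV)
m=((hsv[...,0]<6)|(hsv[...,0]>174))&(hsv[...,1]>150)&(hsv[...,2]>90)&(d>0)&(P[...,2]>.02)&(P[...,2]<.07)
n,l,st,_=cv2.connectedComponentsWithStats(m.astype(np.uint8)); C=[]
for i in range(1,n):
    if st[i,4]>200:
        q=P[l==i]; w,v=np.linalg.eigh(np.cov(q[:,:2].T)); a=v[:,1]*np.sign(v[0,1]); C.append(q.mean(0)); print(st[i,4],q.mean(0).round(4),np.degrees(np.arctan2(a[1],a[0])).round(2),'z95',np.percentile(q[:,2],95).round(4))
a=np.radians(-41.7); print('pivot',(np.mean(C,0)[:2]+.079*np.array([np.cos(a),np.sin(a)])).round(4),'was .4982 .1530; block .4878 .1608')
E
python3 pl.py; python3 - <<'E'
from h import *
# units from top depth: anything whose nose top near z .09 bench
p,d,c=grab('top'); P=cloud(d,c)
for z0,z1,nm in [(.083,.096,'bench nose'),(.098,.107,'jig nose')]:
    m=((P[...,2]>z0)&(P[...,2]<z1)).astype(np.uint8); n,l,st,ce=cv2.connectedComponentsWithStats(m)
    for i in range(1,n):
        if 40<st[i,4]<250:
            q=P[l==i]; print(nm,st[i,4],q.mean(0).round(4),p[l==i].mean(0).round(0))
# shelf line
hsv=cv2.cvtColor(p,cv2.COLOR_RGB2HSV); print('shelf'); S=P.reshape(-1,3); k=(S[:,2]>.055)&(S[:,2]<.066)&(S[:,0]>.55)&(S[:,0]<.75)&(abs(S[:,1])<.3); print(cv2.minAreaRect(S[k][:,:2].astype(np.float32)),k.sum())
pl=[]
for u in range(215,405,10):
    col=hsv[170:225,u,1].astype(int); pl.append((u,170+col.argmax()))
W=np.array([onplane(u,v,.06,c)[:2] for u,v in pl]); print('line',W[::6].round(3),np.polyfit(W[:,1],W[:,0],1).round(4))
E
```

```text
[0.45853091 0.19076309 0.24440171]
922 [0.4238 0.1902 0.0437] -41.59 z95 0.0454
901 [0.454  0.2241 0.0435] -41.65 z95 0.0454
pivot [0.4979 0.1546] was .4982 .1530; block .4878 .1608
bench nose 84 [ 0.6863 -0.4217  0.0897] [246.  13.   3.]
bench nose 108 [0.6357 0.6512 0.0895] [ 28.  60. 100.]
bench nose 97 [0.5218 0.4402 0.0896] [235. 232. 225.]
bench nose 101 [ 0.2499 -0.3029  0.0903] [ 39. 213.  73.]
bench nose 181 [ 0.1792 -0.5361  0.0895] [26. 51. 84.]
bench nose 97 [0.0587 0.0077 0.0894] [48. 53. 57.]
jig nose 97 [0.6611 0.624  0.1029] [29. 49. 77.]
jig nose 83 [ 0.5189 -0.3987  0.1022] [242. 239. 233.]
jig nose 92 [ 0.4287 -0.3355  0.1024] [195. 191. 181.]
jig nose 45 [ 0.1268 -0.5468  0.103 ] [21. 35. 54.]
shelf
((0.646690845489502, -0.014632046222686768), (0.13293474912643433, 0.46890756487846375), 0.10565071552991867) 10720
line [[ 0.646  0.202]
 [ 0.648  0.064]
 [ 0.647 -0.074]
 [ 0.649 -0.213]] [-0.0022  0.6481]
```

```bash
python3 -c "
from h import *
plan(.523,.440,.2,48.3)"
```

```text
pos [0.4567 0.1904 0.2416] heading 48.29 | turn [-0.08 -0.06 -0.01] shift [116.5 230.5  41.6]
```

Request:
{"fn": "play_rows", "kwargs": {"rows": [[[0,0,0],[8,16,0],0],[[0,0,0],[16,32,0],0],[[0,0,0],[18,36,0],0],[[0,0,0],[18,36,0],0],[[0,0,0],[18,36,0],0],[[0,0,0],[18,36,10],0],[[0,0,0],[14,26,15],0],[[0,0,0],[6.5,12.5,16],0],[[0,0,0],[0,0,0],0.3],[[0,0,0],[0,0,0],0.4],[[0,0,0],[0,0,0],0.4]]}}

```text
t: 42.73
tcp_pos: [0.5234, 0.439, 0.1998]
tool_rot: [0.356, 0.934, -0.002, -0.001]
force: [-0.4, -0.3, 0.5]
finger_gap: 0.613
gripper_force: 0.0
```

```bash
cat > un.py <<'E'
from h import *
import sys
z=float(sys.argv[1]); P0,r=tool(); print(P0.round(4))
p,d,c=grab('wrist'); P=cloud(d,c); S=P.reshape(-1,3); k=np.hypot(*(S[:,:2]-P0[:2]).T)<.07; S=S[k]; C=p.reshape(-1,3)[k]
t=S[(S[:,2]>z-.003)&(S[:,2]<z+.004)]; q=t[:,:2].astype(np.float32); (a,b),rad=cv2.minEnclosingCircle(q); print('nose',round(a,4),round(b,4),round(rad,4),len(q),t[:,2].mean().round(4))
q=S[(S[:,2]>z-.027)&(S[:,2]<z-.022)][:,:2].astype(np.float32)
if len(q): print('land',np.round(cv2.minEnclosingCircle(q)[0],4),round(cv2.minEnclosingCircle(q)[1],4))
if len(sys.argv)>2: plan(a,b,float(sys.argv[2]),float(sys.argv[3]))
E
python3 un.py .090 .0765 48.3
```

```text
[0.5234 0.439  0.1998]
nose 0.5237 0.4418 0.012 813 0.0905
land [0.5239 0.4417] 0.0251
pos [0.5239 0.4389 0.2009] heading 48.23 | turn [-0.1  -0.01 -0.07] shift [  2.    2.  124.4]
```

Request:
{"fn": "play_rows", "kwargs": {"rows": [[[0,0,0],[2,2,20],0.4],[[0,0,0],[0,0,30],0.4],[[0,0,0],[0,0,30],0.4],[[0,0,0],[0,0,25],0.4],[[0,0,0],[0,0,13],0.4],[[0,0,0],[0,0,6.2],0.4],[[0,0,0],[0,0,0],0.5],[[0,0,0],[0,0,0],0.65],[[0,0,0],[0,0,0],0.85],[[0,0,0],[0,0,0],0.85],[[0,0,0],[0,0,0],0.85],[[0,0,0],[0,0,0],0.85]], "grip_force": 60}}

```text
t: 43.78
tcp_pos: [0.5248, 0.4431, 0.0791]
tool_rot: [0.356, 0.935, 0.001, 0.001]
force: [-1.1, -2.0, 7.2]
finger_gap: 0.253
gripper_force: 59.1
```

Request:
{"fn": "play_rows", "kwargs": {"rows": [[[0,0,0],[0,0,-5],0.85],[[0,0,0],[0,0,-15],0.85],[[0,0,0],[0,0,-25],0.85],[[0,0,0],[0,0,-30],0.85],[[0,0,0],[0,0,-25],0.85],[[0,0,0],[0,0,-10],0.85],[[0,0,0],[0,0,0],0.85],[[0,0,0],[0,0,0],0.85]]}}

```text
t: 44.45
tcp_pos: [0.5233, 0.4428, 0.1863]
tool_rot: [0.356, 0.934, -0.0, -0.0]
force: [0.2, 0.0, -6.2]
finger_gap: 0.256
gripper_force: 59.4
```

```bash
python3 -c "
from h import *
plan(.649,.08,.1805,48.3); s=sense(); print(s['finger_gap'],s['gripper_force'],s['force'])"
```

```text
pos [0.5233 0.4428 0.1863] heading 48.29 | turn [-0.06 -0.03 -0.01] shift [-335.2 -187.3    5.8]
0.2558720682229182 59.399794936180115 [ 0.15157957  0.0076714  -6.19216843]
```

Request:
{"fn": "play_rows", "kwargs": {"rows": [[[0,0,0],[-10,-5,0],0.85],[[0,0,0],[-20,-11,0],0.85],[[0,0,0],[-30,-17,0],0.85],[[0,0,0],[-33,-18.5,0],0.85],[[0,0,0],[-33,-18.5,0],0.85],[[0,0,0],[-33,-18.5,0],0.85],[[0,0,0],[-33,-18.5,0],0.85],[[0,0,0],[-33,-18.5,0],0.85],[[0,0,0],[-33,-18.5,0],0.85],[[0,0,0],[-33,-18.5,0],0.85],[[0,0,0],[-28,-15.5,0],0.85],[[0,0,0],[-16,-9.3,0],0.85]]}}

```text
t: 45.45
tcp_pos: [0.6495, 0.0749, 0.1845]
tool_rot: [0.358, 0.934, -0.002, -0.001]
force: [-0.5, -0.2, -4.5]
finger_gap: 0.256
gripper_force: 59.3
```

Request:
{"fn": "play_rows", "kwargs": {"rows": [[[0,0,0],[0,0,10],0.85],[[0,0,0],[0,0,16],0.85],[[0,0,0],[0,0,8],0.85],[[0,0,0],[0,0,0],0.85],[[0,0,0],[0,0,0],0.85]]}}

```text
t: 45.87
tcp_pos: [0.6479, 0.0806, 0.1511]
tool_rot: [0.356, 0.935, -0.001, -0.002]
force: [-0.1, -0.6, -4.1]
finger_gap: 0.253
gripper_force: 59.2
```

```bash
python3 -c "
from h import *
plan(.649,.08,.1395,48.3); s=sense(); print(s['finger_gap'],s['force'])"
```

```text
pos [0.6479 0.0806 0.1511] heading 48.31 | turn [-0.16 -0.2   0.01] shift [-1.2  0.3 11.6]
0.2530408928127104 [-0.09693895 -0.61878474 -4.12980878]
```

Request:
{"fn": "play_rows", "kwargs": {"rows": [[[0,0,0],[-1,0,5],0.85],[[0,0,0],[0,0,4],0.85],[[0,0,0],[0,0,1.5],0.85],[[0,0,0],[0,0,0.5],0.85],[[0,0,0],[0,0,0],0.85],[[0,0,0],[0,0,0],0.85]]}}

```text
t: 46.37
tcp_pos: [0.6503, 0.0797, 0.1423]
tool_rot: [0.356, 0.935, 0.0, 0.0]
force: [-0.6, 0.3, -3.5]
finger_gap: 0.253
gripper_force: 59.3
```

Request:
{"fn": "play_rows", "kwargs": {"rows": [[[0,0,0],[0,0,0.7],0.85],[[0,0,0],[0,0,0],0.85]]}}

```text
t: 46.53
tcp_pos: [0.6502, 0.0796, 0.1415]
tool_rot: [0.356, 0.934, 0.0, 0.0]
force: [0.1, -0.2, -6.0]
finger_gap: 0.256
gripper_force: 59.3
```

Request:
{"fn": "play_rows", "kwargs": {"rows": [[[0,0,0],[0,0,0.7],0.85],[[0,0,0],[0,0,0],0.85]]}}

```text
t: 46.7
tcp_pos: [0.6501, 0.0795, 0.1406]
tool_rot: [0.356, 0.934, -0.0, -0.0]
force: [0.3, -0.3, -4.2]
finger_gap: 0.254
gripper_force: 59.3
```

Request:
{"fn": "play_rows", "kwargs": {"rows": [[[0,0,0],[0,0,0.7],0.85],[[0,0,0],[0,0,0],0.85]]}}

```text
t: 46.87
tcp_pos: [0.6501, 0.0795, 0.1398]
tool_rot: [0.356, 0.934, -0.0, -0.0]
force: [-0.6, -0.5, -4.5]
finger_gap: 0.253
gripper_force: 59.3
```

Request:
{"fn": "play_rows", "kwargs": {"rows": [[[0,0,0],[0,0,0.7],0.85],[[0,0,0],[0,0,0],0.85]]}}

```text
t: 47.03
tcp_pos: [0.6502, 0.0795, 0.1394]
tool_rot: [0.356, 0.934, -0.0, 0.0]
force: [0.2, -0.8, -3.7]
finger_gap: 0.253
gripper_force: 59.7
```

Request:
{"fn": "play_rows", "kwargs": {"rows": [[[0,0,0],[0,0,0.7],0.85],[[0,0,0],[0,0,0],0.85]]}}

```text
t: 47.2
tcp_pos: [0.6503, 0.0794, 0.1393]
tool_rot: [0.356, 0.934, -0.0, 0.0]
force: [-1.4, -0.9, 0.2]
finger_gap: 0.257
gripper_force: 60.0
```

Request:
{"fn": "play_rows", "kwargs": {"rows": [[[0,0,0],[0,0,0],0.7],[[0,0,0],[0,0,0],0.55],[[0,0,0],[0,0,0],0.4],[[0,0,0],[0,0,0],0.4],[[0,0,0],[0,0,-8],0.4],[[0,0,0],[0,0,-25],0.4],[[0,0,0],[0,0,-30],0.4],[[0,0,0],[-4,-16,-8],0.4],[[0,0,0],[-8,-32,0],0.4],[[0,0,0],[-9,-38,0],0.4],[[0,0,0],[-9,-38,0],0.4],[[0,0,0],[-9,-38,0],0.4]]}}

```text
t: 48.2
tcp_pos: [0.5703, -0.0687, 0.2101]
tool_rot: [0.356, 0.935, -0.0, 0.001]
force: [1.2, -0.4, 0.0]
finger_gap: 0.601
gripper_force: 0.0
```

Request:
{"fn": "play_rows", "kwargs": {"rows": [[[0,0,0],[-9,-38,0],0.4],[[0,0,0],[-9,-38,0],0.4],[[0,0,0],[-9,-38,0],0.4],[[0,0,0],[-9,-38,0],0.4],[[0,0,0],[-9,-38,0],0.4],[[0,0,0],[-9,-36,0],0.4],[[0,0,0],[-9,-34,0],0.4],[[0,0,0],[-10,-34,0],0.4],[[0,0,0],[0,0,0],0.4],[[0,0,0],[0,0,0],0.4],[[0,0,0],[0,0,0],0.4]]}}

```text
t: 49.12
tcp_pos: [0.4298, -0.3351, 0.2097]
tool_rot: [0.357, 0.934, 0.0, -0.0]
force: [1.2, -0.7, -0.1]
finger_gap: 0.602
gripper_force: 0.0
```

```bash
python3 un.py .102 .0905 48.3; python3 - <<'E'
from h import *
p,d,c=grab('top'); P=cloud(d,c); S=P.reshape(-1,3)
k=(S[:,2]>.145)&(S[:,2]<.156)&(np.hypot(S[:,0]-.649,S[:,1]-.08)<.05); print('shelf unit nose',cv2.minEnclosingCircle(S[k][:,:2].astype(np.float32)),k.sum())
E
```

```text
[ 0.4298 -0.3351  0.2097]
nose 0.4299 -0.336 0.0121 825 0.1025
land [ 0.43   -0.3361] 0.025
pos [ 0.4301 -0.3345  0.2096] heading 48.3 | turn [ 0.02 -0.03  0.  ] shift [ -0.8  -1.3 119.1]
shelf unit nose ((0.6260939836502075, 0.0425541065633297), 0.011776325292885303) 63
```

Request:
{"fn": "play_rows", "kwargs": {"rows": [[[0,0,0],[-0.8,-1.2,20],0.4],[[0,0,0],[0,0,30],0.4],[[0,0,0],[0,0,30],0.4],[[0,0,0],[0,0,22],0.4],[[0,0,0],[0,0,12],0.4],[[0,0,0],[0,0,4.4],0.4],[[0,0,0],[0,0,0],0.5],[[0,0,0],[0,0,0],0.65],[[0,0,0],[0,0,0],0.85],[[0,0,0],[0,0,0],0.85],[[0,0,0],[0,0,0],0.85],[[0,0,0],[0,0,0],0.85]]}}

```text
t: 50.22
tcp_pos: [0.4308, -0.337, 0.0924]
tool_rot: [0.356, 0.934, -0.0, 0.001]
force: [1.3, 2.1, 6.8]
finger_gap: 0.253
gripper_force: 59.5
```

Request:
{"fn": "play_rows", "kwargs": {"rows": [[[0,0,0],[0,0,-3],0.85],[[0,0,0],[0,0,-8],0.85],[[0,0,0],[0,0,-15],0.85],[[0,0,0],[0,0,-25],0.85],[[0,0,0],[0,0,-30],0.85],[[0,0,0],[0,0,-20],0.85],[[0,0,0],[0,0,-10],0.85],[[0,0,0],[0,0,0],0.85],[[0,0,0],[0,0,0],0.85]]}}

```text
t: 50.97
tcp_pos: [0.4296, -0.3364, 0.2018]
tool_rot: [0.356, 0.934, 0.0, -0.0]
force: [0.5, 0.3, -4.8]
finger_gap: 0.252
gripper_force: 59.2
```

```bash
python3 -c "
from h import *
plan(.649,-.11,.2,48.3); s=sense(); print(s['finger_gap'],s['force'])"; python3 - <<'E'
from h import *
p,d,c=grab('top'); P=cloud(d,c); S=P.reshape(-1,3)
k=(S[:,2]>.145)&(S[:,2]<.156)&(np.hypot(S[:,0]-.64,S[:,1]-.06)<.06); print('shelf unit nose',cv2.minEnclosingCircle(S[k][:,:2].astype(np.float32)),k.sum())
k=(S[:,2]>.12)&(S[:,2]<.128)&(np.hypot(S[:,0]-.63,S[:,1]-.05)<.06); print('land',cv2.minEnclosingCircle(S[k][:,:2].astype(np.float32)),k.sum())
E
```

```text
pos [ 0.4296 -0.3364  0.2018] heading 48.28 | turn [-0.   -0.05 -0.02] shift [-13.2 315.    1.8]
0.25155812904109437 [ 0.54145004  0.28664043 -4.75269535]
shelf unit nose ((0.6250577569007874, 0.0411902517080307), 0.011858504265546799) 92
land ((0.6263591051101685, 0.041164107620716095), 0.026427244767546654) 252
```

Request:
{"fn": "play_rows", "kwargs": {"rows": [[[0,0,0],[-0.5,12,0],0.85],[[0,0,0],[-1,25,0],0.85],[[0,0,0],[-1.5,36,0],0.85],[[0,0,0],[-1.5,38,0],0.85],[[0,0,0],[-1.5,38,0],0.85],[[0,0,0],[-1.5,38,0],0.85],[[0,0,0],[-1.5,38,0],0.85],[[0,0,0],[-1.5,38,0],0.85],[[0,0,0],[-1.5,32,0],0.85],[[0,0,0],[-1.2,20,0],0.85],[[0,0,0],[0,0,20],0.85],[[0,0,0],[0,0,20],0.85]]}}

```text
t: 52.02
tcp_pos: [0.6511, -0.1078, 0.1608]
tool_rot: [0.355, 0.935, 0.0, 0.0]
force: [-0.7, -0.7, -4.6]
finger_gap: 0.256
gripper_force: 59.5
```

Request:
{"fn": "play_rows", "kwargs": {"rows": [[[0,0,0],[0,0,10],0.85],[[0,0,0],[0,0,0],0.85],[[0,0,0],[0,0,0],0.85],[[0,0,0],[0,0,0],0.85]]}}

```text
t: 52.35
tcp_pos: [0.65, -0.1107, 0.1524]
tool_rot: [0.356, 0.934, 0.0, 0.0]
force: [0.4, 0.5, -4.7]
finger_gap: 0.25
gripper_force: 59.5
```

```bash
python3 -c "
from h import *
plan(.649,-.11,.1395,48.3); s=sense(); print(s['finger_gap'],s['force'])"
```

```text
pos [ 0.65   -0.1107  0.1524] heading 48.25 | turn [ 0.02  0.04 -0.05] shift [ 1.2 -0.1 12.9]
0.250286506871229 [ 0.42966533  0.51204398 -4.66555388]
```

Request:
{"fn": "play_rows", "kwargs": {"rows": [[[0,0,0],[0,0,6],0.85],[[0,0,0],[0,0,4],0.85],[[0,0,0],[0,0,1.2],0.85],[[0,0,0],[0,0,0.7],0.85],[[0,0,0],[0,0,0.5],0.85],[[0,0,0],[0,0,0.5],0.85],[[0,0,0],[0,0,0],0.85],[[0,0,0],[0,0,0],0.85]]}}

```text
t: 53.02
tcp_pos: [0.6493, -0.1105, 0.1405]
tool_rot: [0.356, 0.934, -0.0, 0.0]
force: [-4.9, 1.1, 5.5]
finger_gap: 0.261
gripper_force: 60.5
```

Request:
{"fn": "play_rows", "kwargs": {"rows": [[[0,0,0],[0,0,0.5],0.85],[[0,0,0],[0,0,0],0.85]]}}

```text
t: 53.18
tcp_pos: [0.6493, -0.1105, 0.1405]
tool_rot: [0.356, 0.935, -0.0, 0.0]
force: [-4.4, -0.0, 9.0]
finger_gap: 0.253
gripper_force: 60.7
```

Request:
{"fn": "play_rows", "kwargs": {"rows": [[[0,0,0],[0,0,-0.8],0.75],[[0,0,0],[0,0,0],0.6],[[0,0,0],[0,0,0],0.45],[[0,0,0],[0,0,0],0.4],[[0,0,0],[0,0,0],0.4],[[0,0,0],[0,0,-8],0.4],[[0,0,0],[0,0,-20],0.4],[[0,0,0],[0,0,-25],0.4],[[0,0,0],[0,0,-20],0.4],[[0,0,0],[0,0,0],0.4],[[0,0,0],[0,0,0],0.4]]}}

```text
t: 54.1
tcp_pos: [0.6506, -0.1107, 0.2144]
tool_rot: [0.356, 0.934, 0.0, 0.002]
force: [0.6, 0.1, 0.8]
finger_gap: 0.6
gripper_force: 0.0
```

```bash
cat > sh.py <<'E'
from h import *
p,d,c=grab('top'); P=cloud(d,c); P0=tool()[0]
m=((P[...,2]>.145)&(P[...,2]<.156)&(abs(P[...,0]-.645)<.065)&(abs(P[...,1])<.25)).astype(np.uint8); n,l,st,ce=cv2.connectedComponentsWithStats(m)
for i in range(1,n):
    if st[i,4]>30: q=P[l==i]; print('shelf nose',np.round(cv2.minEnclosingCircle(q[:,:2].astype(np.float32))[0],4)+[.0014,0],round(cv2.minEnclosingCircle(q[:,:2].astype(np.float32))[1],4),st[i,4],q[:,2].mean().round(4))
print(P0.round(4))
E
python3 sh.py; python3 un.py .15
```

```text
shelf nose [0.6271 0.0409] 0.0119 95 0.1498
[ 0.6495 -0.1104  0.2128]
[ 0.6495 -0.1104  0.2128]
nose 0.6486 -0.1094 0.0121 1188 0.1505
land [ 0.6487 -0.1096] 0.025
```

Request:
{"fn": "play_rows", "kwargs": {"rows": [[[0,0,0],[-5,-15,0],0.4],[[0,0,0],[-10,-32,0],0.4],[[0,0,0],[-12,-38,0],0.4],[[0,0,0],[-12,-38,0],0.4],[[0,0,0],[-12,-38,0],0.4],[[0,0,0],[-12,-38,0],0.4],[[0,0,0],[-12,-38,0],0.4],[[0,0,0],[-12,-38,0],0.4],[[0,0,0],[-8,-26,0],0.4],[[0,0,0],[0,0,0],0.4],[[0,0,0],[0,0,0],0.4],[[0,0,0],[0,0,0],0.4]]}}

```text
t: 55.2
tcp_pos: [0.5192, -0.3979, 0.2113]
tool_rot: [0.356, 0.934, 0.001, -0.001]
force: [0.2, 0.3, 0.3]
finger_gap: 0.598
gripper_force: 0.0
```

```bash
python3 un.py .102 .0912 48.3
```

```text
[ 0.5192 -0.3979  0.2113]
nose 0.5205 -0.3989 0.0121 810 0.1025
land [ 0.5205 -0.3991] 0.0251
pos [ 0.5198 -0.3972  0.2116] heading 48.31 | turn [ 0.03 -0.14  0.01] shift [ -1.6  -0.8 120.4]
```

Request:
{"fn": "play_rows", "kwargs": {"rows": [[[0,0,0],[-1.2,-1.2,20],0.4],[[0,0,0],[0,0,30],0.4],[[0,0,0],[0,0,30],0.4],[[0,0,0],[0,0,23],0.4],[[0,0,0],[0,0,12],0.4],[[0,0,0],[0,0,5],0.4],[[0,0,0],[0,0,0],0.5],[[0,0,0],[0,0,0],0.65],[[0,0,0],[0,0,0],0.85],[[0,0,0],[0,0,0],0.85],[[0,0,0],[0,0,0],0.85],[[0,0,0],[0,0,0],0.85]]}}

```text
t: 56.25
tcp_pos: [0.5215, -0.4005, 0.0944]
tool_rot: [0.356, 0.934, -0.0, 0.002]
force: [1.6, 2.1, 5.9]
finger_gap: 0.251
gripper_force: 59.4
```

Request:
{"fn": "play_rows", "kwargs": {"rows": [[[0,0,0],[0,0,-3],0.85],[[0,0,0],[0,0,-8],0.85],[[0,0,0],[0,0,-15],0.85],[[0,0,0],[0,0,-25],0.85],[[0,0,0],[0,0,-30],0.85],[[0,0,0],[0,0,-20],0.85],[[0,0,0],[0,0,-10],0.85],[[0,0,0],[0,0,0],0.85],[[0,0,0],[0,0,0],0.85]]}}

```text
t: 57.0
tcp_pos: [0.5195, -0.3996, 0.2028]
tool_rot: [0.356, 0.934, 0.0, -0.001]
force: [0.4, 0.6, -6.1]
finger_gap: 0.254
gripper_force: 59.3
```

Request:
{"fn": "play_rows", "kwargs": {"rows": [[[0,0,0],[2,12,0],0.85],[[0,0,0],[4,25,0],0.85],[[0,0,0],[6,36,0],0.85],[[0,0,0],[6,38,0],0.85],[[0,0,0],[6,38,0],0.85],[[0,0,0],[6,38,0],0.85],[[0,0,0],[4,28,0],0.85],[[0,0,0],[3,20,0],0.85],[[0,0,0],[0,0,0],0.85],[[0,0,0],[0,0,0],0.85],[[0,0,0],[0,0,0],0.85]]}}

```text
t: 57.92
tcp_pos: [0.648, -0.1992, 0.2015]
tool_rot: [0.356, 0.935, -0.0, -0.002]
force: [-0.3, 0.9, -5.0]
finger_gap: 0.251
gripper_force: 59.6
```

```bash
python3 -c "
from h import *
plan(.649,-.199,.1405,48.3); s=sense(); print(s['finger_gap'],s['force'])"
```

```text
pos [ 0.648  -0.1992  0.2015] heading 48.33 | turn [-0.09 -0.21  0.03] shift [-0.6  0.8 61. ]
0.2512380703332863 [-0.25530211  0.91700795 -4.98298065]
```

Request:
{"fn": "play_rows", "kwargs": {"rows": [[[0,0,0],[-0.6,0.8,15],0.85],[[0,0,0],[0,0,20],0.85],[[0,0,0],[0,0,14],0.85],[[0,0,0],[0,0,6],0.85],[[0,0,0],[0,0,3],0.85],[[0,0,0],[0,0,0],0.85],[[0,0,0],[0,0,0.6],0.85],[[0,0,0],[0,0,0.6],0.85],[[0,0,0],[0,0,0],0.85]]}}

```text
t: 58.67
tcp_pos: [0.6506, -0.2001, 0.1454]
tool_rot: [0.356, 0.934, -0.0, 0.001]
force: [0.2, -0.6, -5.8]
finger_gap: 0.251
gripper_force: 59.6
```

Request:
{"fn": "play_rows", "kwargs": {"rows": [[[0,0,0],[0,0,0.6],0.85],[[0,0,0],[0,0,0],0.85]]}}

```text
t: 58.83
tcp_pos: [0.6502, -0.1998, 0.1443]
tool_rot: [0.356, 0.934, -0.0, 0.0]
force: [1.3, 0.4, -5.0]
finger_gap: 0.256
gripper_force: 59.6
```

Request:
{"fn": "play_rows", "kwargs": {"rows": [[[0,0,0],[0,0,0.6],0.85],[[0,0,0],[0,0,0],0.85]]}}

```text
t: 59.0
tcp_pos: [0.65, -0.1997, 0.1432]
tool_rot: [0.356, 0.934, -0.0, 0.0]
force: [-0.0, -0.2, -4.5]
finger_gap: 0.257
gripper_force: 59.6
```

Request:
{"fn": "play_rows", "kwargs": {"rows": [[[0,0,0],[0,0,0.7],0.85],[[0,0,0],[0,0,0],0.85],[[0,0,0],[0,0,0],0.85]]}}

```text
t: 59.25
tcp_pos: [0.6501, -0.1997, 0.1426]
tool_rot: [0.356, 0.934, 0.0, 0.0]
force: [-0.3, 0.1, -3.4]
finger_gap: 0.252
gripper_force: 59.7
```

Request:
{"fn": "play_rows", "kwargs": {"rows": [[[0,0,0],[0,0,0.7],0.85],[[0,0,0],[0,0,0],0.85],[[0,0,0],[0,0,0],0.85]]}}

```text
t: 59.5
tcp_pos: [0.6502, -0.1997, 0.1425]
tool_rot: [0.356, 0.934, 0.0, 0.0]
force: [-0.9, 1.0, 0.4]
finger_gap: 0.251
gripper_force: 60.1
```

Request:
{"fn": "play_rows", "kwargs": {"rows": [[[0,0,0],[0,0,0.5],0.85],[[0,0,0],[0,0,0],0.85],[[0,0,0],[0,0,0],0.85]]}}

```text
t: 59.75
tcp_pos: [0.6503, -0.1996, 0.1424]
tool_rot: [0.356, 0.934, 0.0, 0.0]
force: [-2.6, 2.7, 5.6]
finger_gap: 0.253
gripper_force: 60.7
```

Request:
{"fn": "play_rows", "kwargs": {"rows": [[[0,0,0],[0,0,-0.8],0.75],[[0,0,0],[0,0,0],0.6],[[0,0,0],[0,0,0],0.45],[[0,0,0],[0,0,0],0.4],[[0,0,0],[0,0,0],0.4],[[0,0,0],[0,0,-8],0.4],[[0,0,0],[0,0,-20],0.4],[[0,0,0],[0,0,-25],0.4],[[0,0,0],[0,0,-20],0.4],[[0,0,0],[0,0,0],0.4],[[0,0,0],[0,0,0],0.4]]}}

```text
t: 60.67
tcp_pos: [0.6509, -0.2003, 0.2171]
tool_rot: [0.356, 0.934, -0.0, 0.002]
force: [-0.3, 0.3, -0.8]
finger_gap: 0.599
gripper_force: 0.0
```

```bash
python3 sh.py; python3 un.py .15
```

```text
shelf nose [ 0.6479 -0.1084] 0.0119 64 0.1499
shelf nose [0.6265 0.0412] 0.0121 95 0.1505
[ 0.65   -0.1998  0.2154]
[ 0.65   -0.1998  0.2154]
nose 0.649 -0.1982 0.0119 1162 0.1504
land [ 0.6493 -0.1763] 0.0469
```

Request:
{"fn": "play_rows", "kwargs": {"rows": [[[0,0,0],[12,11,0],0.4],[[0,0,0],[24,22,0],0.4],[[0,0,0],[28,26,0],0.4],[[0,0,0],[28,26,0],0.4],[[0,0,0],[28,26,0],0.4],[[0,0,0],[28,26,0],0.4],[[0,0,0],[20,18,0],0.4],[[0,0,0],[9.4,9.3,0],0.4],[[0,0,0],[0,0,0],0.4],[[0,0,0],[0,0,0],0.4],[[0,0,0],[0,0,0],0.4]]}}

```text
t: 61.68
tcp_pos: [0.6271, 0.0396, 0.2146]
tool_rot: [0.356, 0.934, -0.0, -0.0]
force: [0.2, -1.0, 0.7]
finger_gap: 0.595
gripper_force: 0.0
```

```bash
python3 un.py .15 .1395 48.3
```

```text
[0.6271 0.0396 0.2146]
nose 0.6275 0.0412 0.0121 1163 0.1505
land [0.6273 0.0411] 0.0251
pos [0.6272 0.0392 0.2148] heading 48.18 | turn [-0.03  0.02 -0.12] shift [ 1.2  1.7 75.3]
```

Request:
{"fn": "play_rows", "kwargs": {"rows": [[[0,0,0],[1.1,1.6,20],0.4],[[0,0,0],[0,0,25],0.4],[[0,0,0],[0,0,18],0.4],[[0,0,0],[0,0,8],0.4],[[0,0,0],[0,0,4],0.4],[[0,0,0],[0,0,0],0.5],[[0,0,0],[0,0,0],0.65],[[0,0,0],[0,0,0],0.85],[[0,0,0],[0,0,0],0.85],[[0,0,0],[0,0,0],0.85],[[0,0,0],[0,0,0],0.85],[[0,0,0],[0,0,0],0.85]]}}

```text
t: 62.73
tcp_pos: [0.6279, 0.0422, 0.1414]
tool_rot: [0.356, 0.935, -0.0, 0.001]
force: [-1.4, -3.9, 6.1]
finger_gap: 0.253
gripper_force: 59.0
```

Request:
{"fn": "play_rows", "kwargs": {"rows": [[[0,0,0],[0,0,-5],0.85],[[0,0,0],[0,0,-10],0.85],[[0,0,0],[-10,-5,0],0.85],[[0,0,0],[-18,-10,0],0.85],[[0,0,0],[-18,-10,0],0.85],[[0,0,0],[-9.4,-4.6,0],0.85],[[0,0,0],[0,0,0],0.85],[[0,0,0],[0,0,0],0.85],[[0,0,0],[0,0,0],0.85]]}}

```text
t: 63.48
tcp_pos: [0.6479, -0.0153, 0.1545]
tool_rot: [0.356, 0.934, 0.0, -0.001]
force: [0.6, -1.2, -5.3]
finger_gap: 0.253
gripper_force: 59.1
```

```bash
python3 -c "
from h import *
plan(.649,-.018,.1405,48.3); s=sense(); print(s['finger_gap'],s['force'])"
```

```text
pos [ 0.6479 -0.0153  0.1545] heading 48.28 | turn [-0.02 -0.14 -0.02] shift [-2.6 -1.3 14. ]
0.25252974237420045 [ 0.63528399 -1.16776108 -5.32567549]
```

Request:
{"fn": "play_rows", "kwargs": {"rows": [[[0,0,0],[-2,-1,6],0.85],[[0,0,0],[0,0,4],0.85],[[0,0,0],[0,0,1.5],0.85],[[0,0,0],[0,0,0.7],0.85],[[0,0,0],[0,0,0.7],0.85],[[0,0,0],[0,0,0],0.85],[[0,0,0],[0,0,0],0.85]]}}

```text
t: 64.07
tcp_pos: [0.6497, -0.0181, 0.1423]
tool_rot: [0.356, 0.934, 0.0, 0.0]
force: [0.1, 0.4, -5.0]
finger_gap: 0.254
gripper_force: 59.1
```

Request:
{"fn": "play_rows", "kwargs": {"rows": [[[0,0,0],[0,0,0.6],0.85],[[0,0,0],[0,0,0],0.85],[[0,0,0],[0,0,0],0.85]]}}

```text
t: 64.32
tcp_pos: [0.6497, -0.0182, 0.1416]
tool_rot: [0.356, 0.934, 0.0, 0.0]
force: [0.4, -0.0, -4.2]
finger_gap: 0.256
gripper_force: 59.1
```

Request:
{"fn": "play_rows", "kwargs": {"rows": [[[0,0,0],[0,0,0.6],0.85],[[0,0,0],[0,0,0],0.85],[[0,0,0],[0,0,0],0.85]]}}

```text
t: 64.57
tcp_pos: [0.6498, -0.0183, 0.1415]
tool_rot: [0.356, 0.934, -0.0, 0.0]
force: [-1.2, -1.3, -0.7]
finger_gap: 0.256
gripper_force: 59.6
```

Request:
{"fn": "play_rows", "kwargs": {"rows": [[[0,0,0],[0,0,0],0.75],[[0,0,0],[0,0,0],0.6],[[0,0,0],[0,0,0],0.45],[[0,0,0],[0,0,0],0.4],[[0,0,0],[0,0,0],0.4],[[0,0,0],[0,0,-8],0.4],[[0,0,0],[0,0,-20],0.4],[[0,0,0],[0,0,-25],0.4],[[0,0,0],[0,0,-30],0.4],[[0,0,0],[0,0,-20],0.4],[[0,0,0],[0,0,0],0.4],[[0,0,0],[0,0,0],0.4]]}}

```text
t: 65.57
tcp_pos: [0.6505, -0.0183, 0.246]
tool_rot: [0.356, 0.934, 0.0, 0.002]
force: [-0.4, 1.3, -0.1]
finger_gap: 0.605
gripper_force: 0.0
```

Request:
{"fn": "play_rows", "kwargs": {"rows": [[[0,0,0],[10,15,0],0.4],[[0,0,0],[20,30,0],0.4],[[0,0,0],[20,30,0],0.4],[[0,0,0],[25,30,0],0.4],[[0,0,0],[25,30,0],0.4],[[0,0,0],[25,30,0],0.4],[[0,0,0],[25,30,0],0.4],[[0,0,0],[20,20,0],0.4],[[0,0,0],[0,0,0],0.4],[[0,0,0],[0,0,0],0.4],[[0,0,0],[0,0,0],0.4]]}}

```text
t: 66.48
tcp_pos: [0.665, 0.2548, 0.2422]
tool_rot: [0.356, 0.935, -0.001, -0.001]
force: [0.6, 0.2, 0.5]
finger_gap: 0.6
gripper_force: 0.0
```

```bash
python3 sh.py; python3 - <<'E'
from h import *
p,d,c=load('top'); P=cloud(d,c); S=P.reshape(-1,3)
for y0 in (-.018,-.109,-.199):
    for z0,z1 in ((.120,.129),(.095,.106),):
        k=(S[:,2]>z0)&(S[:,2]<z1)&(np.hypot(S[:,0]-.647,S[:,1]-y0)<.05)
        if k.sum()>5: q=S[k]; A=np.c_[q[:,:2],np.ones(len(q))]; s=np.linalg.lstsq(A,q[:,2],rcond=None)[0]; print(y0,z0,k.sum(),'tilt',s[:2].round(3),'zmean',q[:,2].mean().round(4))
hsv=cv2.cvtColor(p,cv2.COLOR_RGB2HSV)
m=((hsv[...,0]<6)|(hsv[...,0]>174))&(hsv[...,1]>150)&(P[...,2]>.03)&(P[...,2]<.06)&(P[...,1]>.1)&(P[...,1]<.3); print('red handles',m.sum(),P[m].mean(0).round(4),'(expect .4389 .2072 +bias)')
E
```

```text
shelf nose [ 0.649  -0.0189] 0.0123 91 0.1499
shelf nose [ 0.6484 -0.109 ] 0.0122 96 0.1503
shelf nose [ 0.649  -0.1984] 0.0122 92 0.1505
[0.6654 0.2541 0.2426]
-0.018 0.12 258 tilt [ 0.011 -0.004] zmean 0.1249
-0.018 0.095 28 tilt [0.099 0.047] zmean 0.1017
-0.109 0.12 260 tilt [-0.012 -0.003] zmean 0.1248
-0.109 0.095 38 tilt [-0.019  0.022] zmean 0.1014
-0.199 0.12 257 tilt [ 0.022 -0.015] zmean 0.1253
-0.199 0.095 48 tilt [0.018 0.001] zmean 0.1012
red handles 336 [0.4397 0.2051 0.0431] (expect .4389 .2072 +bias)
```

```bash
python3 -c "
from station import *
print(sign_off())"
```

```text
the job is handed in; nothing more can be done
None
```

The job is handed in. A circlip is closed on each jig unit, the pliers are back on their block, and all three units stand upright on the yellow line about 90 mm apart; one was knocked after placing, so I set it back. The judging result was not shown to me.

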